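Shut and latch the specimen chamber

TASK

Close the specimen chamber beside the microscope: press its hinged lid down gently until it is shut, and only then swing the black-knobbed latch handle round towards the robot, so that its nose climbs the ramp of the keeper on the lid, passes the crest and drops fully into the notch. Let the handle rise and fall by itself, stop pushing once it has dropped in, never force it against the ramp or the keeper's end stop, leave it latched, and leave the things around the chamber where they are.

Things in the scene. Friction and masses are not known exactly. Their poses are not given: they have to be found in the camera images.
- chamber: Fixed specimen chamber: open-topped cast aluminium box, 150 (x) by 190 (y) mm, rim 60 mm above the bench, the latch boss in the middle of its front wall. Origin: centre of its underside, on the bench. Its x axis points from the front (latch side, towards the robot) to the back (lid hinge), y to the left along the front, z up.
- lid_panel: The lid: aluminium frame with a glass window, 150 by 190 by 10 mm, 0.3 to 0.5 kg. Origin on the hinge axis, 81 mm behind the chamber's centre and 64 mm above the bench. With the lid shut its axes are those of the chamber and its top face lies 6 mm above the hinge axis, 70 mm above the bench. The glass is fragile: do not press on the lid with more than 30 N.
- keeper_mid (a point): Middle setting of the notch of the steel keeper on the lid's front edge (at the lid's top face). Keeper 39 mm wide in x; along the lid's +y: steep lead 10 mm long, 1 to 7 mm high, gentler ramp 19 mm long to 12 mm, flat crest 4.5 mm, sheer drop to a notch 12 mm long, floor at 5 mm, end stop 17 mm high. It is screwed on up to 13 mm to either side (y) of this point; the setting is not measured: feel or see it.
- lid (a joint): Lid hinge angle, rad: 0 shut, growing as the front edge rises (starts at about 0.75 to 1.1). The hinge is stiff: the lid stays where it is left, and a few newtons at the front edge, pressed down from above, close it.
- lid_hinge (a point): Point on the lid's hinge axis, midway along it.
- lid_front (a point): Point on the lid's top face in the plain front border, to the left of the keeper, where one can press: 133 mm from the hinge axis, 68 mm left of the chamber's middle line, 23 mm in from the lid's front edge.
- latch (a joint): Turn of the latch handle about its upright spindle, rad. 0: knob to the chamber's +y (left), nose to -y, clear of the lid; grows counter-clockwise seen from above, the knob coming round to the chamber's -x (the robot), the nose over the lid. Starts at 0 to 0.12. The nose meets the ramp at about 0.4 to 1.15 and sits in the notch at some angle from 1.33 to 1.92, both depending on the keeper.
- latch_nose (a point): Centre of the steel roller nose at the short end of the handle: 10 mm in diameter, 50 mm from the spindle axis, opposite the knob; 78 mm above the bench at rest. Turning it up the ramp takes 3 to 9 N at the knob. The resistance falls away on the crest and is gone when the nose drops in the notch; about 2 mm of nose travel further is the end stop.
- latch_lift (a joint): How far the sprung spindle and the handle on it have risen, m: 0 at rest, about 0.007 to 0.008 on the crest, about 0.001 in the notch. Spring and weight pull it down with 7 N at rest and 11 N on the crest, so the handle rises and drops by itself if it is not held up or down.
- latch_pivot (a point): Point on the axis of the latch's upright spindle, fixed to the chamber: 98 mm in front of the chamber's centre, 70 mm above the bench.
- latch_knob (a point): Middle of the handle's upright black knob, on its axis: 85 mm from the spindle axis, 104 mm above the bench at rest. The knob is 20 to 22 mm in diameter and spans 19 mm below to 16 mm above this point; under it is the flat steel handle bar, 13 mm wide and 8 mm thick, running to the spindle, and 70 mm of free space below.
- latch_arm: The whole handle (bar, knob and nose), turning and lifting with the two latch joints. Origin on the spindle axis, 70 mm above the bench at rest; its +y axis points to the knob. The nose must not bear on lid and keeper with more than 30 N: riding up freely it takes 10 to 20 N, more if the knob is held down or gripped hard; about 10 N at the knob against the end stop reaches the limit.
- mount_a: Loose bystander: black resin specimen mount, 30 mm across, 20 mm high, in front of the chamber. Origin: centre of its underside, as for all bystanders.
- mount_b: Loose bystander: a second black resin mount of the same size.
- objective: Loose bystander: steel microscope objective, 32 mm across, 46 mm high, standing left of the chamber.
- oil_bottle: Loose bystander: small amber bottle, 32 mm across, 65 mm high, right of the chamber.
- petri_dish: Loose bystander: clear covered dish, 90 mm across, 15 mm high.
- slide_box: Loose bystander: grey box 86 by 110 by 34 mm.
- hex_driver: Loose bystander: screwdriver with a black handle, 160 mm long, lying.

How it is judged (in metres and radians):
On the way, in this order (a step that is already met when the one before it is completed fails the run):
1. the lid is shut while the latch handle is still clear of it (value of joint lid below 0.03 rad and value of joint latch below 0.42 rad), for 0.2 s.
2. the handle has been lifted by the keeper's ramp (value of joint latch_lift above 0.005 m and contact force between latch_arm and lid_panel above 3 N), for 0.02 s.
At the end, for the whole second after the job is handed in: The lid is shut (within 0.02 rad) and the handle is at rest past the crest (turned more than 1.29 rad) with its nose down on the floor of the notch (lift under 2.5 mm), pressing on the keeper with its spring (value of joint lid below 0.02 rad and value of joint latch above 1.29 rad and value of joint latch_lift below 0.0025 m and contact force between latch_arm and lid_panel above 3 N and velocity of joint latch between -0.05 and 0.05 rad/s); the robot touches nothing.
It fails at once if the handle is forced: its nose bears on the lid and keeper with more than 30 N (contact force between latch_arm and lid_panel above 30 N).
It fails at once if the lid is pressed with more than 30 N (contact force between the fingers and lid_panel above 30 N).
It fails at once if a thing beside the chamber is moved by more than 20 mm (distance of any of mount_a, mount_b, objective, oil_bottle, petri_dish, slide_box, hex_driver from where it was at the start of the episode above 0.02 m).
It also fails if it takes over 72 s, if anything falls off the work surface, if the arm or the gripper's body presses on something with over 40 N, if the wrist force passes 120 N, or if a joint passes its speed limit or range.

ROBOT

A 6-joint arm with a two-finger parallel gripper is mounted at the origin on the work surface. World frame = base frame: x ahead of the robot, y to its left, z up, the work surface at z = 0. Lengths are in mm, angles in rad, forces in N, time in s.
With the tool pointing down it reaches from about 250 to 800 mm from the base axis. Payload 3.9 kg.
Tool frame: the origin (TCP) lies between the finger pads; the fingertips stand env.tip_reach ahead of it and the grasp point (between the pads) lies 6 mm ahead of it (env.tip_reach is the distance from the TCP to the fingertips, in mm); z points along the fingers, x is the direction in which the jaws open and shut, and the axes are right-handed (so a half turn about z gives the same grasp; the last joint's range is limited). The gripper opens to 85 mm and grips with 20 to 120 N. Pads are 22 mm wide; open, the fingers measure 114 mm over their backs; the gripper's body (76 mm by 85 mm) begins 54 mm behind the grasp point. The pads swing forward as they close: fully open they stand 13 mm farther back than shut.
Start: joints at [-1.261, 0.26, -0.138, 1.173, 0, 1.571], TCP at [160.051, -499.999, 256.304] pointing down, gripper open.
Joint ranges: [-2.78, 2.78], [-0.83, 1.72], [-1.28, 1.37], [-1.9, 2.12], [-1.57, 1.48], [-3.14, 3.14]. Speed limits (rad/s): [2.57, 2.57, 3.14, 3.14, 3.14, 3.14].

INTERFACE

Orientations are given as a 3x3 rotation matrix whose columns are the frame's x, y, z axes.
In Python, from bench import env, camera, job gives the robot as it stands.
- The arm moves only by the shell command python3 -m pendant 'ROWS' [FORCE]. ROWS is JSON, a list of rows, each a list of 7 numbers: the turn, a rotation vector about the tool's x, y, z in rad, then the shift along the tool's x, y, z in mm, then the gripper command: -1 is shut, 1 is fully open, values between are in proportion. In form: [[wx, wy, wz, tx, ty, tz, gripper], ...]. A call has 1 to 12 rows; each row shifts and turns the pose as measured when the row begins, along the tool's axes as they then stand; what a row does not reach is not made up. A row lasts 1/12 s, in which the tool goes at most 41.7 mm and 7.16 degrees, less where a joint would pass 70% of its speed; a pose out of reach is approached as far as the arm can. A call with a gripper value outside its range is refused whole. The fingers move at their own pace and stop on an object; FORCE is the grip in N (left out, the last holds). Time passes only in rows, so rows that do not move let the fingers close. It gives the time, the measured TCP pose, the force and the opening at its end, in the units of the state.
- env.state(): the state, without advancing time (a new reading comes with each control period).
- camera(name): name is "scene" or "side" or "wrist"; returns a dict with "frame" (384x512x3 uint8, red, green, blue), "camera_matrix" (3x3 intrinsics, pixels), "dist_coeffs" ([k1, k2, p1, p2, k3] as OpenCV has them; the pictures are not rectified), "rvec" (rotation vector, rad) and "tvec" (3), from world to camera coordinates, as OpenCV has them. Camera axes: x right, y down, z forward; pixel columns grow to the right and rows downward; lengths in mm; the calibration is good to about 2 mm. A picture is of the moment at which its call begins. There is no depth.
- job.hand_in(): hands the job in, once; it reports no verdict.
The state is a dict: "time": time; "q": joint angles; "qvel": joint speeds; "effort": joint torques, N m; "position": TCP position; "tcp_rot": TCP orientation; "wrist_force": force on the tool from outside, world axes, zero at the start; "moment": the same for the moment, N m; "finger_gap": opening from 0.0 (shut) to 1.0 (fully open).
Only numpy, scipy, OpenCV 4.12 (cv2) and the standard library are available. Lean on these libraries where they do the work, as an engineer would, in place of code of your own. Each camera call takes 0.05 s, during which the arm holds its last target.

## Working session

There is one attempt and no reset: what is moved stays moved. The work goes in short steps, Python scripts to look and compute and a shell command to move; the robot and the scene stay as the last step left them, time stands still between calls to the robot, and variables do not carry over. Pictures are saved under pics/ and viewed, and the job is handed in when it is done.

```bash
ls; mkdir -p pics; python3 - <<'E'
from bench import env,camera,job
import cv2,numpy as np
s=env.state();print(s,env.tip_reach)
for n in ["scene","side","wrist"]:
    c=camera(n);cv2.imwrite(f"pics/{n}0.png",cv2.resize(c["frame"][:,:,::-1],(800,600),interpolation=cv2.INTER_CUBIC))
    R=cv2.Rodrigues(np.array(c["rvec"]))[0];print(n,-R.T@np.array(c["tvec"]).ravel(),R[2],np.array(c["camera_matrix"])[0],c["dist_coeffs"])
E
```

```text
pics
{'time': 0.0, 'q': array([-1.26096632e+00,  2.60672514e-01, -1.39383595e-01,  1.17268495e+00,
        1.20199852e-05,  1.57083500e+00]), 'qvel': array([-0.00066416, -0.00063923,  0.00118419, -0.00198125, -0.00134562,
        0.00052763]), 'effort': array([ 3.66283275e-04, -4.05679822e+01,  2.53922367e+01,  1.87600561e-02,
        7.59205136e-05,  2.89856539e-07]), 'position': array([ 159.8811811 , -499.39843452,  255.46538209]), 'tcp_rot': array([[ 3.04859333e-01, -9.52397212e-01, -5.81494135e-04],
       [-9.52395404e-01, -3.04859888e-01,  1.85579721e-03],
       [-1.94473032e-03, -1.19447591e-05, -9.99998109e-01]]), 'wrist_force': array([ 0.13654676, -0.29039694,  0.65873205]), 'moment': array([ 0.01174089,  0.03146739, -0.08965337]), 'finger_gap': 1.0014370059522197} 25.0
scene [1293.52898353  122.08082636  854.33227238] [-0.69260448 -0.11714469 -0.71174163] [371.39823716   0.         257.97388609] [0.04214877 0.         0.         0.         0.        ]
side [ -55.61316534  970.23525712 1069.43977083] [ 0.37568058 -0.6571802  -0.65343575] [489.03265715   0.         242.46421244] [0.03508535 0.         0.         0.         0.        ]
wrist [ 237.09308359 -475.43653457  372.25386092] [-0.30012539 -0.09416052 -0.94924104] [290.28399404   0.         257.1510289 ] [0.00079231 0.         0.         0.         0.        ]
```

View pics/scene0.png

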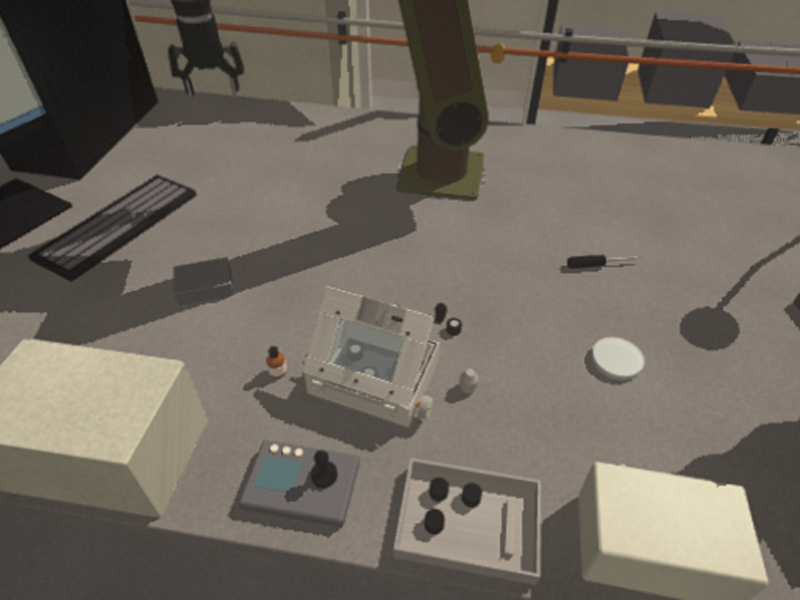

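View pics/side0.png

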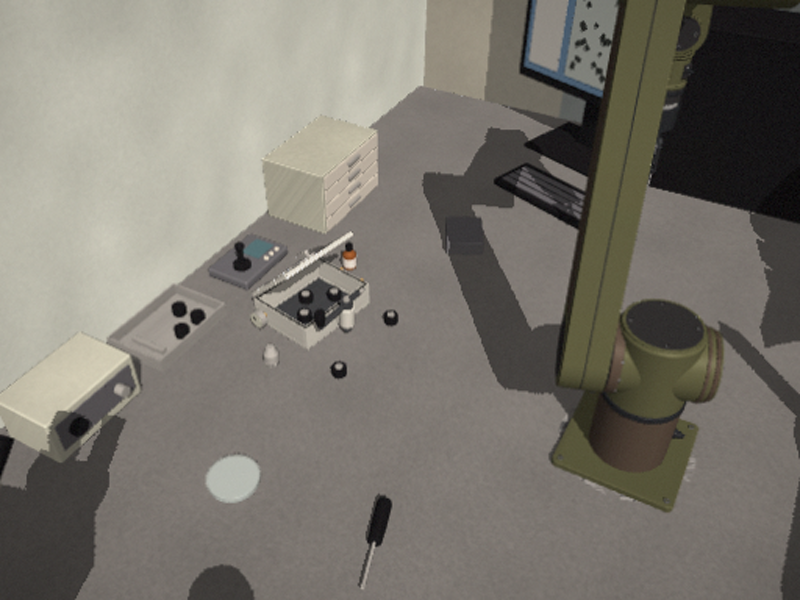

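View pics/wrist0.png

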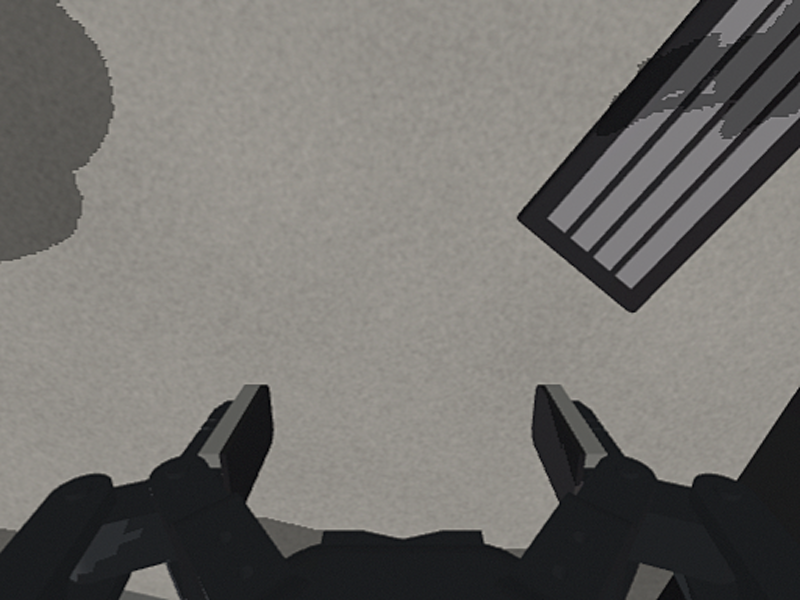

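The scene view shows the open chamber near (370,355), and the side view shows it near (310,300). I'll zoom in on both.

```bash
python3 - <<'E'
from bench import env,camera,job
import cv2,numpy as np
c=camera("scene")["frame"];cv2.imwrite("pics/sc1.png",cv2.resize(c[175:285,165:315,::-1],(800,587),interpolation=cv2.INTER_CUBIC))
c=camera("side")["frame"];cv2.imwrite("pics/sd1.png",cv2.resize(c[140:245,145:275,::-1],None,fx=6,fy=6,interpolation=cv2.INTER_CUBIC)[:600])
E
```

```text
(no output)
```

View pics/sc1.png

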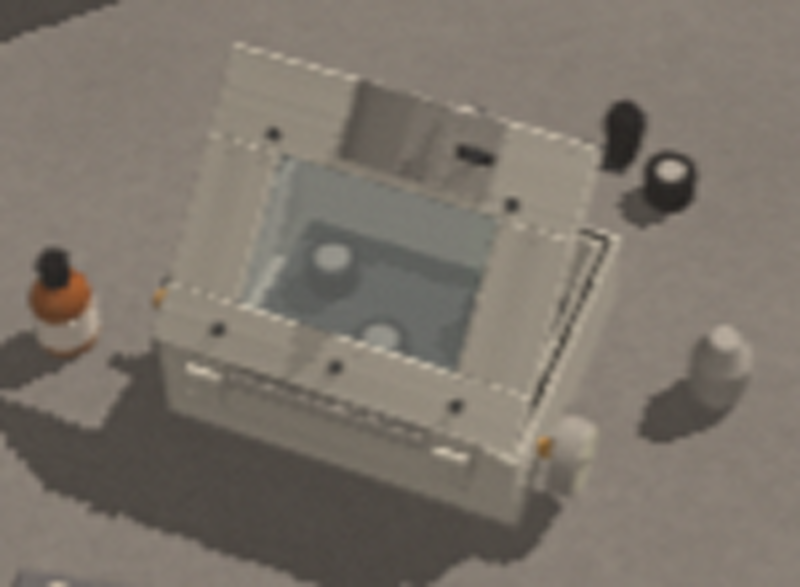

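View pics/sd1.png

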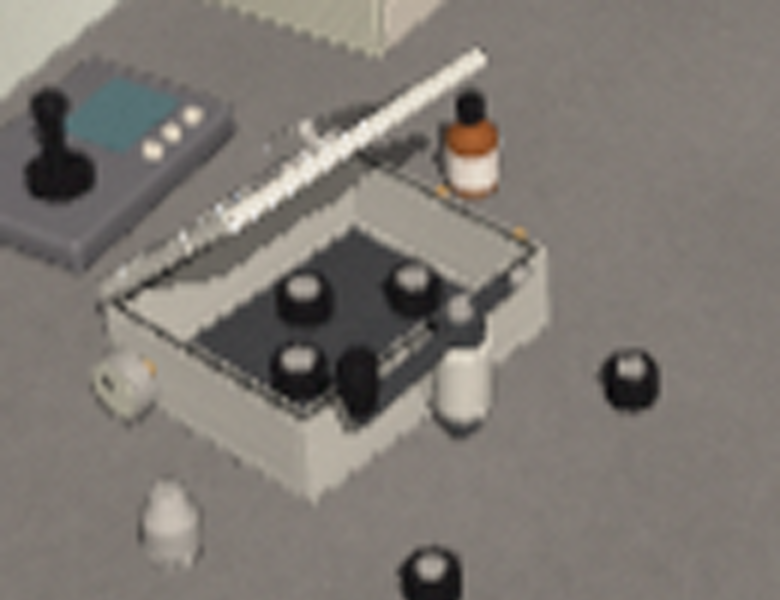

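The side crop shows the knob at (358,382), the spindle cap at (460,310), the nose at (520,272), and rim corners at (305,412), (545,248) and (108,300). I'll cast rays through these.

```bash
cat > h.py <<'E'
import numpy as np,cv2
from bench import env,camera,job
def ray(c,u,v):
    K=np.array(c["camera_matrix"]);d=np.array(c["dist_coeffs"],float)
    p=cv2.undistortPoints(np.array([[[u,v]]],float),K,d)[0,0]
    R=cv2.Rodrigues(np.array(c["rvec"],float))[0];t=np.array(c["tvec"],float).ravel()
    return -R.T@t,R.T@np.array([p[0],p[1],1])
def onz(c,u,v,z):
    o,d=ray(c,u,v);return o+d*(z-o[2])/d[2]
def tri(r1,r2):
    (o1,d1),(o2,d2)=r1,r2
    A=np.stack([d1,-d2],1);s=np.linalg.lstsq(A,o2-o1,rcond=None)[0]
    a,b=o1+s[0]*d1,o2+s[1]*d2
    return (a+b)/2,np.linalg.norm(a-b)
def proj(c,P):
    return cv2.projectPoints(np.array(P,float).reshape(-1,3),np.array(c["rvec"],float),np.array(c["tvec"],float),np.array(c["camera_matrix"]),np.array(c["dist_coeffs"],float))[0][:,0]
E
python3 - <<'E'
from h import *
sd=camera("side");sc=camera("scene")
S=lambda x,y:(145+x/6-.4,140+y/6-.4)
C=lambda x,y:(165+x/5.333-.4,175+y/5.333-.4)
for n,p,z in [("FLrim",(305,412),60),("FRrim",(545,248),60),("BLrim",(108,300),60),("FLbot",(315,500),0),("FRbot",(545,325),0),("knob",(358,382),104),("knobtop",(358,352),120),("cap",(460,305),86),("nose",(520,272),78),("lidFRtop?",(485,55),150),("mountA",(630,405),0),("mountB",(432,600),0),("objective",(172,560),0),("capbase",(462,425),40)]:
    print(n,onz(sd,*S(*p),z).round(1))
for n,p,z in [("BLbot",(518,522),0),("BRbot",(178,410),0),("BLhinge",(520,455),66),("FLrim",(615,235),60),("knobtop",(627,108),120),("mountA",(645,215),0)]:
    print(n,onz(sc,*C(*p),z).round(1))
print("lidFR",tri(ray(sd,*S(485,55)),ray(sc,*C(235,45))))
print("lidFL?",tri(ray(sd,*S(235,222)),ray(sc,*C(600,150))))
E
```

```text
FLrim [630.   64.3  60. ]
FRrim [ 589.6 -112.7   60. ]
BLrim [772.9  40.4  60. ]
FLbot [627.5  66.    0. ]
FRbot [ 593.1 -116.9    0. ]
knob [589.5  72.2 104. ]
knobtop [591.   68.1 120. ]
cap [588.  -21.9  86. ]
nose [579.5 -69.1  78. ]
lidFRtop? [ 644.8 -145.5  150. ]
mountA [518.5 -80.8   0. ]
mountB [534.7  98.6   0. ]
objective [667.2 139.4   0. ]
capbase [566.2  14.9  40. ]
BLbot [763.7  45.2   0. ]
BRbot [ 729.5 -139.5    0. ]
BLhinge [768.8  46.   66. ]
FLrim [621.8  71.5  60. ]
knobtop [587.  70. 120.]
mountA [553.2  82.5  -0. ]
lidFR (array([ 629.04482965, -121.28698937,  170.72592561]), np.float64(1.3091967648493792))
lidFL? (array([663.80230313,  63.74778365, 170.2400587 ]), np.float64(2.210388817418823))
```

```bash
python3 -m pendant '[[0,0,-0.12,0,0,0,-1],[0,0,-0.12,0,0,0,-1],[0,0,-0.12,0,0,0,-1],[0,0,-0.12,0,0,0,-1],[0,0,-0.12,0,0,0,-1],[0,0,-0.12,0,0,0,-1],[0,0,-0.12,0,0,0,-1],[0,0,-0.12,0,0,0,-1],[0,0,-0.12,0,0,0,-1],[0,0,-0.12,0,0,0,-1],[0,0,-0.12,0,0,0,-1],[0,0,-0.12,0,0,0,-1]]' && python3 -m pendant '[[0,0,-0.12,0,0,0,-1],[0,0,-0.12,0,0,0,-1],[0,0,-0.12,0,0,0,-1],[0,0,-0.12,0,0,0,-1],[0,0,-0.12,0,0,0,-1],[0,0,-0.12,0,0,0,-1],[0,0,-0.12,0,0,0,-1],[0,0,-0.12,0,0,0,-1],[0,0,-0.12,0,0,0,-1],[0,0,-0.12,0,0,0,-1],[0,0,0,0,0,0,-1]]'; python3 -c "
from h import *
s=env.state();print(s['time'],s['position'],s['tcp_rot'],s['q'],s['finger_gap'])"
```

```text
time: 1.35
position: [159.9, -499.4, 255.6]
tcp_rot: [[0.972, 0.235, -0.0], [0.235, -0.972, 0.002], [-0.0, -0.002, -1.0]]
wrist_force: [-1.2, 0.1, -0.5]
finger_gap: 0.002
time: 2.27
position: [159.7, -499.0, 255.2]
tcp_rot: [[0.081, 0.997, -0.001], [0.997, -0.081, 0.003], [0.002, -0.001, -1.0]]
wrist_force: [-0.0, -0.2, 0.2]
finger_gap: 0.001
2.2667 [ 159.71912661 -498.96372404  255.20156679] [[ 8.14028956e-02  9.96680959e-01 -7.97178421e-04]
 [ 9.96678298e-01 -8.14006706e-02  2.51023703e-03]
 [ 2.43701460e-03 -9.98870995e-04 -9.99996532e-01]] [-1.26100456e+00  2.60483542e-01 -1.40343337e-01  1.17260322e+00
  6.04128814e-06 -1.17951247e+00] 0.000782588209956986
```

```bash
python3 -m pendant '[[0,0,0.104,0,0,0,-1],[0,0,0,35,19,0,-1],[0,0,0,35,19,0,-1],[0,0,0,35,19,0,-1],[0,0,0,35,19,0,-1],[0,0,0,35,19,0,-1],[0,0,0,35,19,0,-1],[0,0,0,35,19,0,-1],[0,0,0,35,19,0,-1]]' && python3 -m pendant '[[0,0,0,35,19,0,-1],[0,0,0,35,19,0,-1],[0,0,0,35,19,0,-1],[0,0,0,35,19,0,-1],[0,0,0,35,19,0,-1],[0,0,0,35,19,0,-1],[0,0,0,35,19,0,-1],[0,0,0,0,0,0,-1],[0,0,0,0,0,0,-1]]'; python3 - <<'E'
from h import *
c=camera("wrist");cv2.imwrite("pics/w2.png",cv2.resize(c["frame"][:,:,::-1],(800,600),interpolation=cv2.INTER_CUBIC))
print(env.state()['position'])
E
```

```text
time: 3.02
position: [370.3, -255.4, 254.6]
tcp_rot: [[0.237, 0.971, 0.001], [0.971, -0.237, -0.004], [-0.004, 0.002, -1.0]]
wrist_force: [0.7, -0.8, 0.9]
finger_gap: 0.003
time: 3.77
position: [571.7, -32.1, 254.4]
tcp_rot: [[0.256, 0.967, 0.008], [0.967, -0.256, -0.004], [-0.002, 0.009, -1.0]]
wrist_force: [-0.8, 0.1, 0.2]
finger_gap: 0.002
[571.77250144 -32.20288062 254.31999759]
```

View pics/w2.png

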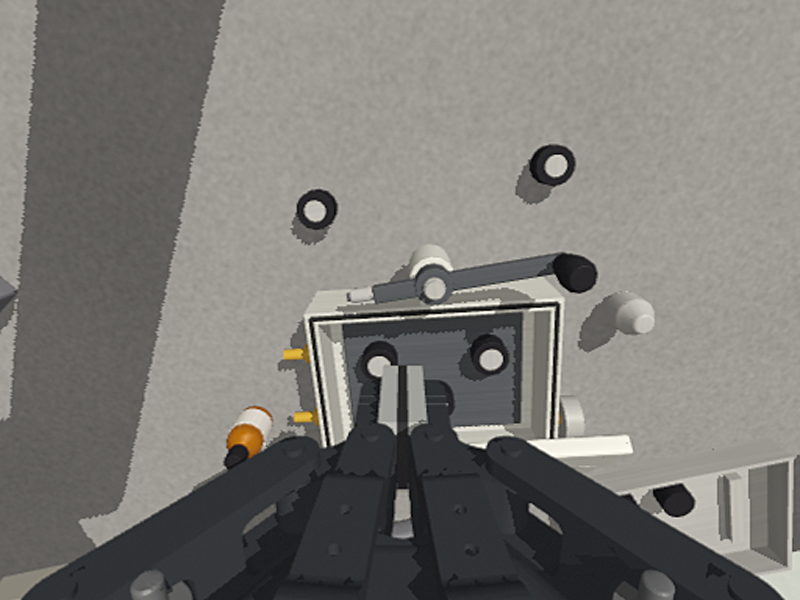

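The wrist view shows the chamber rim's front corners near (310,310) and (565,295), the spindle cap at (433,288), the knob at (575,270) and the nose at (360,296).

```bash
python3 - <<'E'
from h import *
c=camera("wrist");f=c["frame"]
cv2.imwrite("pics/w2z.png",cv2.resize(f[130:300,180:430,::-1],None,fx=3.2,fy=3.2,interpolation=cv2.INTER_CUBIC))
g=lambda x,y:(x*.64,y*.64)
for n,p,z in [("cap",(433,288),86),("knobtop",(580,272),120),("nose",(355,296),78),("FR",(305,315),60),("FL",(565,298),60),("mountA",(317,209),20),("mountB",(553,165),20),("lidFL",(632,437),170)]:
    print(n,onz(c,*g(*p),z).round(1))
E
```

```text
cap [585.2 -15.   86. ]
knobtop [586.3  69.  120. ]
nose [579.8 -67.7  78. ]
FR [ 589.9 -110.8   60. ]
FL [625.5  75.2  60. ]
mountA [522.4 -86.7  20. ]
mountB [536.4  92.7  20. ]
lidFL [663.6  67.3 170. ]
```

View pics/w2z.png

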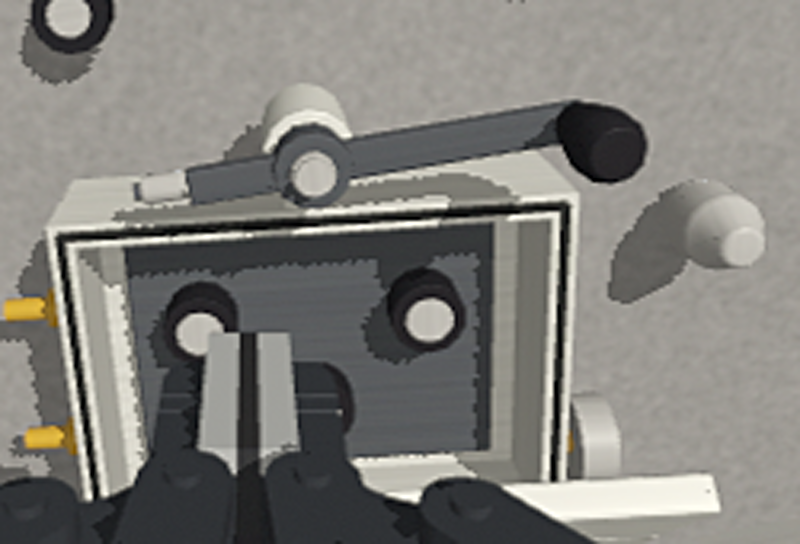

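```bash
python3 -m pendant '[[0,0,-0.07,0,0,0,-1],[0,0,0,28,30,0,-1],[0,0,0,28,30,0,-1],[0,0,0,28,30,0,-1],[0,0,0,0,0,0,-1],[0,0,0,0,0,0,-1]]';  python3 - <<'E'
from h import *
c=camera("scene");cv2.imwrite("pics/sc3.png",cv2.resize(c["frame"][150:285,155:335,::-1],(800,600),interpolation=cv2.INTER_CUBIC))
E
```

```text
time: 4.37
position: [668.2, 23.4, 251.2]
tcp_rot: [[0.207, 0.978, -0.007], [0.978, -0.207, -0.007], [-0.008, -0.005, -1.0]]
wrist_force: [-0.7, -0.0, 0.4]
finger_gap: -0.003
```

View pics/sc3.png

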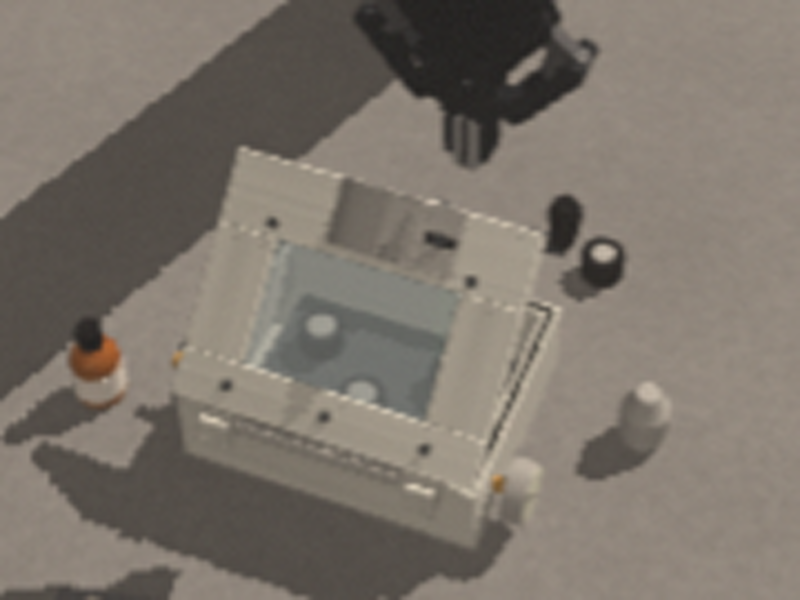

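The gripper hovers in front of the lid. The keeper lies on its front edge, with the notch slot as the dark spot at (440,240).

```bash
python3 -m pendant '[[0,0,-0.02,13,8,0,-1],[0,0,0,0,0,20,-1],[0,0,0,0,0,20,-1],[0,0,0,0,0,10,-1],[0,0,0,0,0,5,-1],[0,0,0,0,0,0,-1]]'
```

```text
time: 4.92
position: [672.6, 25.1, 198.4]
tcp_rot: [[0.2, 0.98, -0.005], [0.98, -0.2, -0.008], [-0.009, -0.004, -1.0]]
wrist_force: [-0.0, 0.3, 0.3]
finger_gap: -0.0
```

```bash
python3 -m pendant '[[0,0,0,8,2,0,-1],[0,0,0,5,0,0,-1],[0,0,0,0,0,5,-1],[0,0,0,0,0,4,-1],[0,0,0,0,0,0,-1]]'; python3 - <<'E'
from h import *
c=camera("side");cv2.imwrite("pics/sd4.png",cv2.resize(c["frame"][110:245,125:305,::-1],(800,600),interpolation=cv2.INTER_CUBIC))
E
```

```text
time: 5.33
position: [678.5, 37.2, 193.6]
tcp_rot: [[0.202, 0.979, 0.002], [0.979, -0.202, -0.008], [-0.007, 0.003, -1.0]]
wrist_force: [-0.1, -0.4, 0.0]
finger_gap: 0.003
```

View pics/sd4.png

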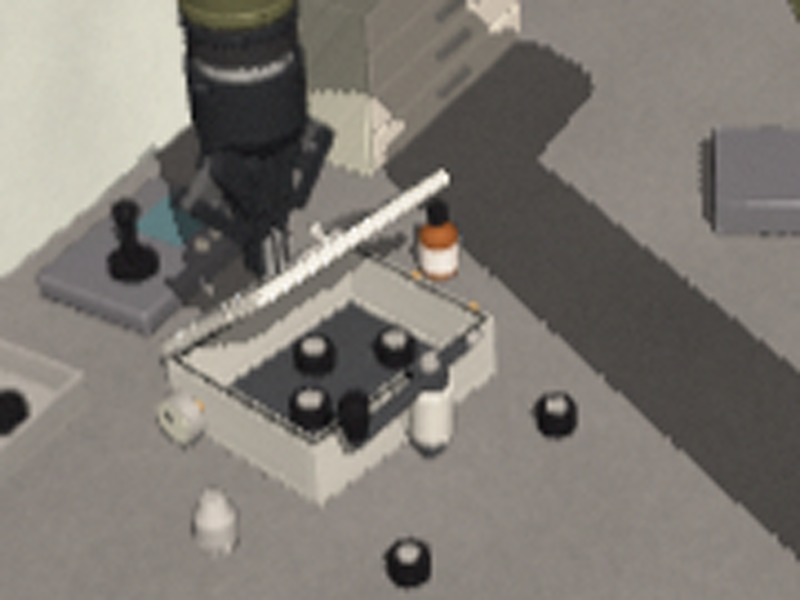

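```bash
python3 -m pendant '[[0,0,0,0,0,4,-1],[0,0,0,0,0,4,-1],[0,0,0,0,0,3,-1]]'; python3 -m pendant '[[0,0,0,0,0,3,-1],[0,0,0,0,0,3,-1]]'
```

```text
time: 5.63
position: [680.3, 37.5, 184.4]
tcp_rot: [[0.202, 0.979, 0.007], [0.979, -0.202, -0.007], [-0.006, 0.008, -1.0]]
wrist_force: [-0.2, -0.6, 3.5]
finger_gap: -0.003
time: 5.8
position: [680.9, 37.4, 178.5]
tcp_rot: [[0.202, 0.979, 0.008], [0.979, -0.202, -0.007], [-0.005, 0.009, -1.0]]
wrist_force: [-0.5, -0.5, 2.4]
finger_gap: -0.003
```

```bash
python3 -m pendant '[[0,0,0,0,-1,4,-1],[0,0,0,0,-1,4,-1]]'
```

```text
time: 5.97
position: [679.4, 37.7, 170.2]
tcp_rot: [[0.202, 0.979, 0.009], [0.979, -0.202, -0.007], [-0.005, 0.011, -1.0]]
wrist_force: [1.1, -0.4, 2.5]
finger_gap: 0.001
```

```bash
python3 -m pendant '[[0,0,0,0,-3,4,-1],[0,0,0,0,-3,4,-1],[0,0,0,0,-3,4,-1],[0,0,0,0,-3,4,-1]]'
```

```text
time: 6.3
position: [667.7, 40.0, 151.9]
tcp_rot: [[0.202, 0.979, 0.011], [0.979, -0.202, -0.007], [-0.005, 0.012, -1.0]]
wrist_force: [2.2, -0.6, 0.4]
finger_gap: 0.0
```

```bash
python3 -m pendant '[[0,0,0,0,-3,4,-1],[0,0,0,0,-3,4,-1],[0,0,0,0,-3,4,-1],[0,0,0,0,-3,4,-1]]'
```

```text
time: 6.63
position: [656.0, 42.3, 133.8]
tcp_rot: [[0.203, 0.979, 0.013], [0.979, -0.203, -0.008], [-0.005, 0.015, -1.0]]
wrist_force: [1.0, 0.4, 0.9]
finger_gap: 0.0
```

```bash
python3 -m pendant '[[0,0,0,0,-3,4,-1],[0,0,0,0,-2,4,-1],[0,0,0,0,-2,4,-1],[0,0,0,0,-2,4,-1]]'
```

```text
time: 6.97
position: [645.6, 44.3, 115.8]
tcp_rot: [[0.202, 0.979, 0.012], [0.979, -0.202, -0.008], [-0.005, 0.014, -1.0]]
wrist_force: [1.1, 0.8, 0.8]
finger_gap: -0.001
```

```bash
python3 -m pendant '[[0,0,0,0,0,4,-1],[0,0,0,0,0,4,-1],[0,0,0,0,0,4,-1]]'
```

```text
time: 7.22
position: [643.5, 44.7, 102.0]
tcp_rot: [[0.202, 0.979, 0.008], [0.979, -0.202, -0.007], [-0.005, 0.01, -1.0]]
wrist_force: [0.4, -0.6, 0.5]
finger_gap: 0.001
```

```bash
python3 -m pendant '[[0,0,0,0,0,3,-1],[0,0,0,0,0,1,-1]]';python3 - <<'E'
from h import *
c=camera("side");cv2.imwrite("pics/sd5.png",cv2.resize(c["frame"][110:245,125:305,::-1],(800,600),interpolation=cv2.INTER_CUBIC))
E
```

```text
time: 7.38
position: [642.9, 44.7, 96.5]
tcp_rot: [[0.202, 0.979, 0.007], [0.979, -0.202, -0.007], [-0.005, 0.008, -1.0]]
wrist_force: [0.9, -0.8, 1.8]
finger_gap: 0.006
```

View pics/sd5.png

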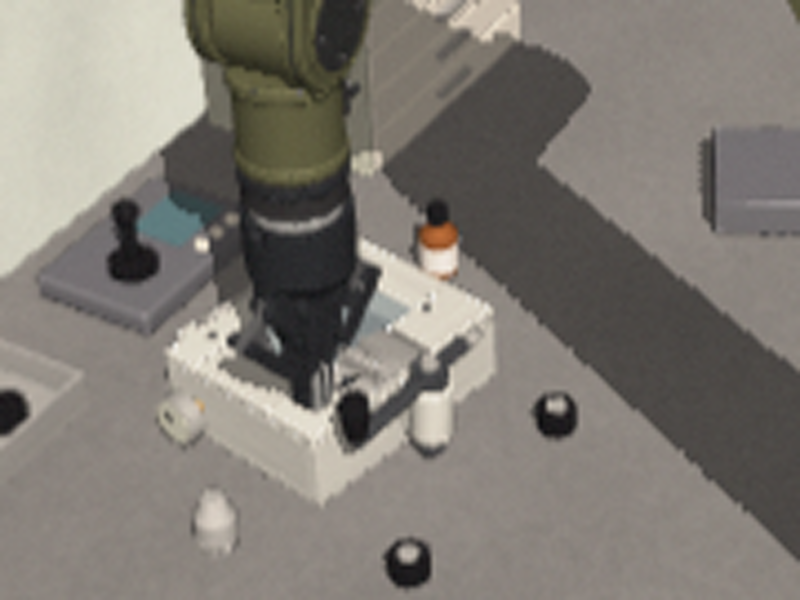

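The lid looks nearly shut. I'll press down the last millimetres gently until the force rises.

```bash
python3 -m pendant '[[0,0,0,0,0,1.5,-1],[0,0,0,0,0,1,-1]]'; python3 -m pendant '[[0,0,0,0,0,1,-1]]'
```

```text
time: 7.6
position: [642.7, 44.7, 94.9]
tcp_rot: [[0.202, 0.979, 0.006], [0.979, -0.202, -0.007], [-0.005, 0.008, -1.0]]
wrist_force: [-2.9, -0.3, 13.4]
finger_gap: 0.001
time: 7.68
position: [642.7, 44.7, 95.0]
tcp_rot: [[0.202, 0.979, 0.007], [0.979, -0.202, -0.007], [-0.005, 0.008, -1.0]]
wrist_force: [-1.8, -0.2, 6.0]
finger_gap: 0.001
```

```bash
python3 -m pendant '[[0,0,0,0,0,1,-1],[0,0,0,0,0,1,-1],[0,0,0,0,0,0.5,-1]]'; python3 -m pendant '[[0,0,0,0,0,-5,-1],[0,0,0,0,0,-30,-1],[0,0,0,0,0,-35,-1],[0,0,0,0,-20,-35,-1],[0,0,0,-15,-35,0,-1],[0,0,0,-15,-35,0,-1],[0,0,0,-15,-35,0,-1],[0,0,0,0,0,0,-1],[0,0,0,0,0,0,-1]]'; python3 - <<'E'
from h import *
c=camera("wrist");cv2.imwrite("pics/w6.png",cv2.resize(c["frame"][:,:,::-1],(800,600),interpolation=cv2.INTER_CUBIC))
c=camera("side");cv2.imwrite("pics/sd6.png",cv2.resize(c["frame"][150:240,145:265,::-1],(800,600),interpolation=cv2.INTER_CUBIC))
E
```

```text
time: 7.93
position: [642.6, 44.7, 95.1]
tcp_rot: [[0.202, 0.979, 0.008], [0.979, -0.202, -0.006], [-0.005, 0.009, -1.0]]
wrist_force: [0.0, 1.0, 1.0]
finger_gap: -0.0
time: 8.68
position: [500.4, 25.6, 200.6]
tcp_rot: [[0.202, 0.979, -0.004], [0.979, -0.202, -0.008], [-0.008, -0.003, -1.0]]
wrist_force: [1.6, 0.5, 1.1]
finger_gap: 0.003
```

View pics/w6.png

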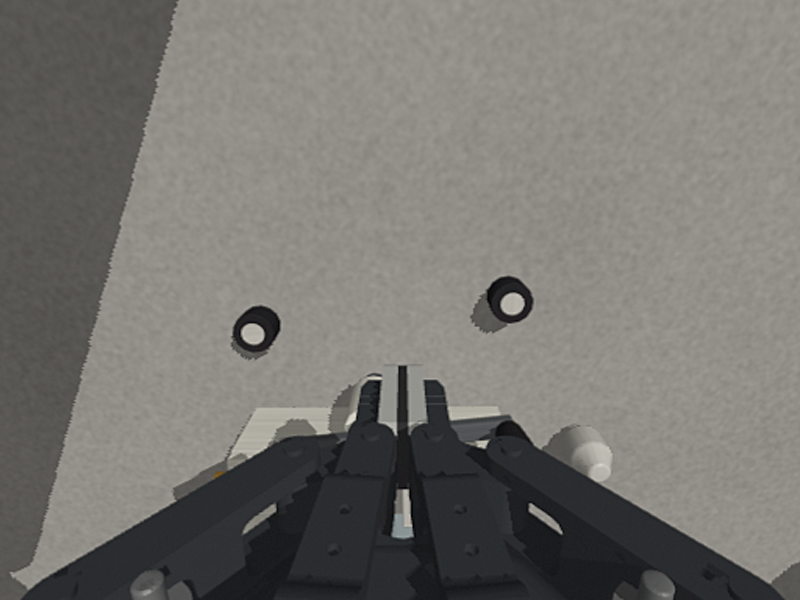

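View pics/sd6.png

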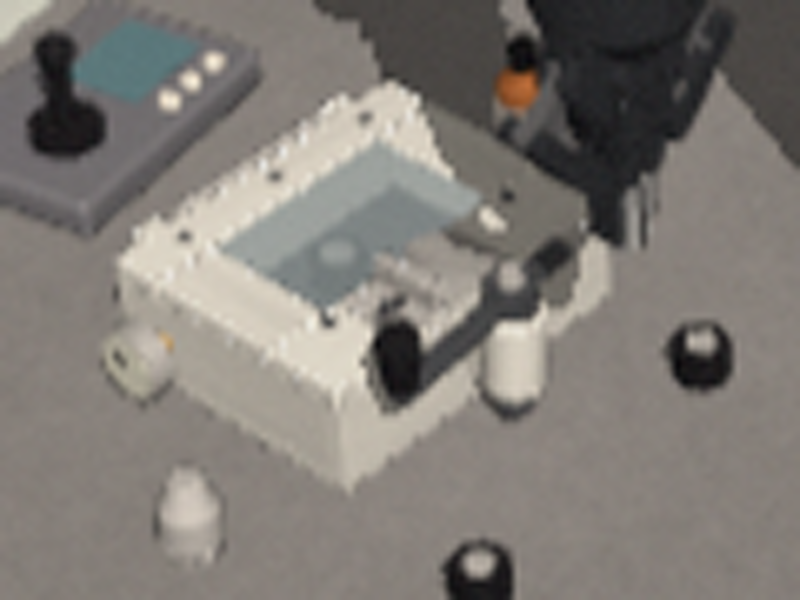

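The lid is shut and the handle is still clear, with the knob at (398,360) in the side crop. I'll look at the keeper from above.

```bash
python3 -m pendant '[[0,0,0.01,0,0,-38,-1],[0,0,0,0,0,-30,-1],[0,0,0,-13,37,0,-1],[0,0,0,-13,37,0,-1],[0,0,0,-13,37,0,-1],[0,0,0,0,0,0,-1],[0,0,0,0,0,0,-1]]'; python3 - <<'E'
from h import *
c=camera("wrist");cv2.imwrite("pics/w7.png",cv2.resize(c["frame"][100:300,150:410,::-1],(780,600),interpolation=cv2.INTER_CUBIC))
E
```

```text
time: 9.37
position: [613.3, -36.4, 268.4]
tcp_rot: [[0.208, 0.978, -0.004], [0.978, -0.208, -0.008], [-0.009, -0.002, -1.0]]
wrist_force: [-0.3, 1.4, -0.1]
finger_gap: 0.001
```

View pics/w7.png

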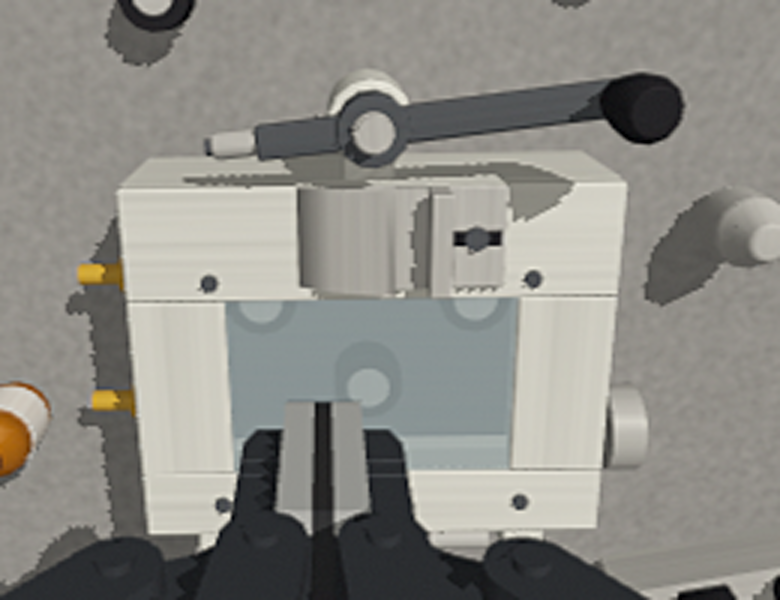

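The wrist view shows the keeper from its lead edge at (300,235) to the crest at about (405,235), the shaded notch from 412 to 432 and the stop at (440,235). The spindle is at (375,132) and the knob top at (645,108).

```bash
python3 - <<'E'
from h import *
c=camera("wrist")
g=lambda x,y:(150+x/3-.3,100+y/3-.3)
P={}
for n,p,z in [("cap",(375,132),86),("knobtop",(645,106),120),("nose",(232,143),80),("FRlid",(120,188),70),("FLlid",(627,183),70),("BRlid",(150,530),70),("BLlid",(598,526),70),("lead",(300,235),71),("crest0",(396,235),82),("crest1",(413,235),82),("notchend",(432,235),75),("stoptop0",(432,235),87),("stoptop1",(450,235),87),("slot",(477,238),75)]:
    P[n]=onz(c,*g(*p),z)
fy=P["FLlid"]-P["FRlid"];ey=fy/np.linalg.norm(fy);ex=np.array([ey[1],-ey[0],0])
m=(P["FLlid"]+P["FRlid"])/2; ctr=m+75*ex
m2=(P["BLlid"]+P["BRlid"])/2
print("len",np.linalg.norm(fy),np.linalg.norm(m2-m),"yaw",np.arctan2(ex[1],ex[0]),ctr, "pivot",ctr-98*ex)
for n in P: print(n,P[n].round(1),"ch",round((P[n]-ctr)@ex,1),round((P[n]-ctr)@ey,1))
k=P["knobtop"]-(ctr-98*ex);print("latch",np.arctan2(-k@ex,k@ey),np.hypot(k@ex,k@ey))
E
```

```text
len 186.60669495497694 147.15144110047893 yaw -0.19674481185855736 [680.11027706 -32.87058501  70.        ] pivot [584.00088421 -13.7137427   70.        ]
cap [584.7 -13.9  86. ] ch -97.3 -0.1
knobtop [588.   66.2 120. ] ch -109.7 79.2
nose [579.2 -63.7  80. ] ch -93.0 -50.0
FRlid [ 588.3 -109.7   70. ] ch -75.0 -93.3
FLlid [624.8  73.3  70. ] ch -75.0 93.3
BRlid [ 733.1 -138.4   70. ] ch 72.6 -93.1
BLlid [769.1  46.8  70. ] ch 71.7 95.5
lead [619.3 -48.4  71. ] ch -56.6 -27.1
crest0 [623.4 -13.4  82. ] ch -59.4 8.0
crest1 [624.7  -7.4  82. ] ch -59.3 14.1
notchend [ 6.282e+02 -3.000e-01  7.500e+01] ch -57.3 21.8
stoptop0 [624.6  -1.   87. ] ch -60.7 20.3
stoptop1 [625.9   5.2  87. ] ch -60.6 26.7
slot [632.7  15.7  75. ] ch -56.0 38.4
latch 0.1468319646417918 80.04070301696926
```

```bash
python3 -m pendant '[[0,0,-0.018,33,-5,0,-1],[0,0,0,33,-5,0,-1],[0,0,0,33,-5,0,-1],[0,0,0,0,0,20,-1],[0,0,0,0,0,30,-1],[0,0,0,0,0,25,-1],[0,0,0,0,0,10,-1],[0,0,0,0,0,0,-1]]'; python3 - <<'E'
from h import *
s=env.state();p=s['position'];d=p-np.array([680,-33.5,0]);ex=np.array([.982,-.191,0]);ey=np.array([.191,.982,0])
R=s['tcp_rot'];print(p,d@ex,d@ey,np.arctan2(R[1,0],R[0,0]))
E
```

```text
time: 10.13
position: [611.4, 73.5, 181.3]
tcp_rot: [[0.183, 0.983, -0.004], [0.983, -0.183, -0.007], [-0.007, -0.002, -1.0]]
wrist_force: [-0.4, -0.2, 0.1]
finger_gap: 0.002
[611.3990641   73.50823507 181.34081485] -87.80469195644359 91.97930807911168 1.3872070377455175
```

```bash
python3 -m pendant '[[0,0,0.008,-7,9,0,-1],[0,0,0,0,0,0,-1],[0,0,0,0,0,15,-1],[0,0,0,0,0,0,-1]]'; cat >> h.py <<'E'
def ch():
    s=env.state();p=s['position'];d=p-np.array([680,-33.5,0]);ex=np.array([.982,-.191,0]);ey=np.array([.191,.982,0])
    R=s['tcp_rot'];x,y=d@ex,d@ey;w=s['wrist_force']
    yaw=np.arctan2(R[1,0],R[0,0])-1.379
    rx,ry=x+98,y
    print("t%.2f ch x%.1f y%.1f tip %.1f yaw %.3f | pol r%.1f th%.3f | F tool %s q6 %.2f"%(s['time'],x,y,p[2]-25,yaw,np.hypot(rx,ry),np.arctan2(-rx,ry),(R.T@w).round(1),s['q'][5]))
E
python3 - <<'E'
from h import *
ch()
c=camera("side");cv2.imwrite("pics/sd8.png",cv2.resize(c["frame"][150:240,145:265,::-1],(800,600),interpolation=cv2.INTER_CUBIC))
c=camera("wrist");cv2.imwrite("pics/w8.png",cv2.resize(c["frame"][:,:,::-1],(800,600),interpolation=cv2.INTER_CUBIC))
E
```

```text
time: 10.47
position: [619.2, 65.2, 169.3]
tcp_rot: [[0.189, 0.982, -0.001], [0.982, -0.189, -0.007], [-0.007, -0.0, -1.0]]
wrist_force: [0.4, -0.0, -1.0]
finger_gap: 0.002
t10.47 ch x-78.6 y85.3 tip 144.3 yaw 0.001 | pol r87.5 th-0.224 | F tool [0.  0.4 1. ] q6 0.30
```

View pics/sd8.png

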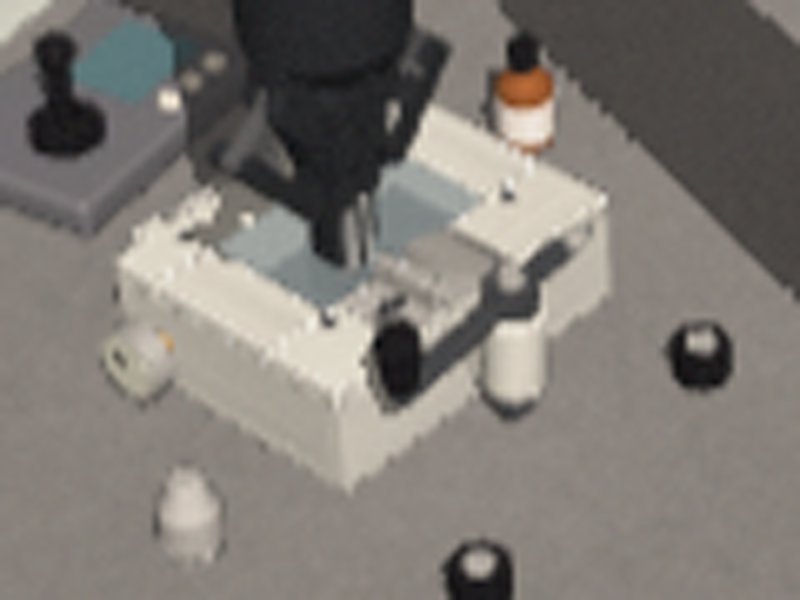

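View pics/w8.png

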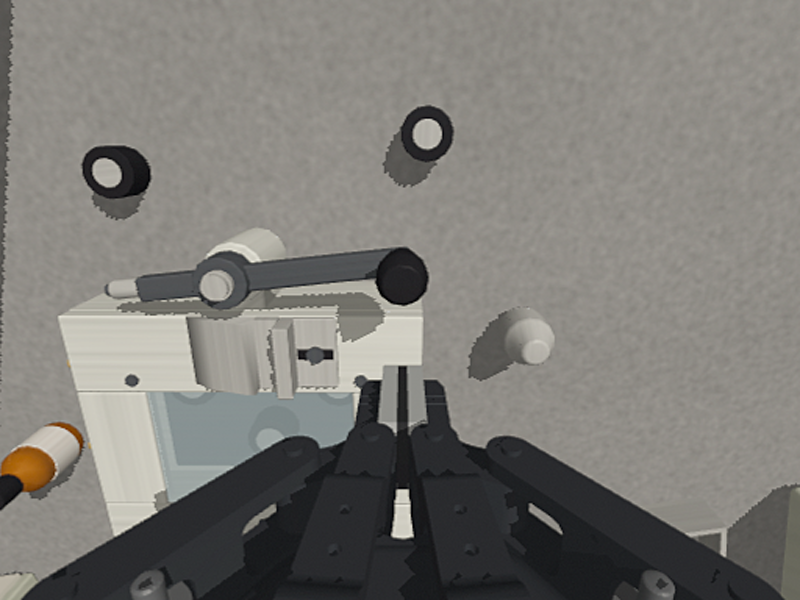

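The fingertips at (403,370) sit directly behind the knob at (404,275), so I can descend behind it.

```bash
python3 -m pendant '[[0,0,0,0,0,16,-1],[0,0,0,0,0,16,-1],[0,0,0,0,0,10,-1],[0,0,0,0,0,4,-1],[0,0,0,0,0,0,-1]]'; python3 - <<'E'
from h import *
ch()
c=camera("wrist");cv2.imwrite("pics/w9.png",cv2.resize(c["frame"][:,:,::-1],(800,600),interpolation=cv2.INTER_CUBIC))
E
```

```text
time: 10.98
position: [626.2, 65.0, 132.3]
tcp_rot: [[0.191, 0.982, 0.016], [0.982, -0.191, -0.004], [-0.001, 0.016, -1.0]]
wrist_force: [-0.7, 0.5, -0.8]
finger_gap: -0.003
t10.98 ch x-71.7 y86.4 tip 107.3 yaw -0.000 | pol r90.3 th-0.296 | F tool [ 0.4 -0.8  0.8] q6 0.30
```

View pics/w9.png

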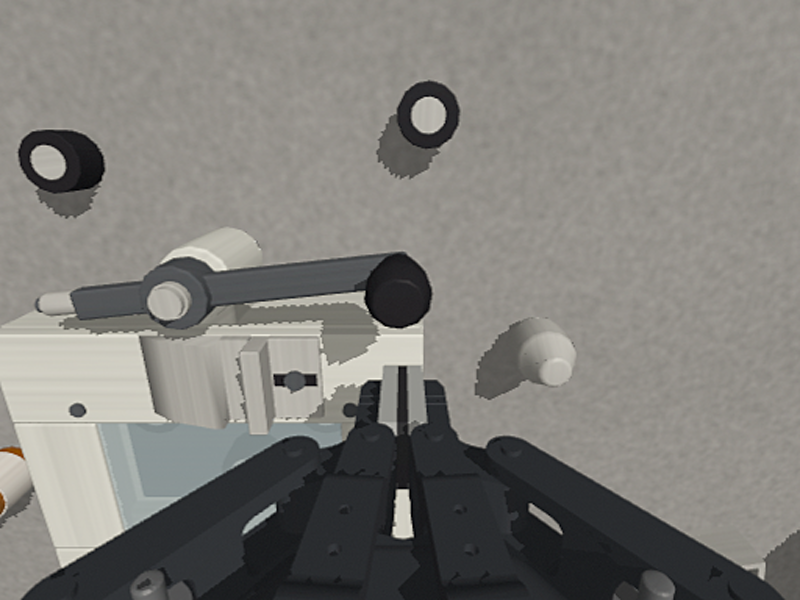

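```bash
python3 -m pendant '[[0.016,0,0,-1,-3,6,-1],[0,0,0,0,-3,4,-1],[0,0,0,0,-2,0,-1]]'; python3 -c "
from h import *
ch()"
```

```text
time: 11.28
position: [619.7, 65.6, 124.2]
tcp_rot: [[0.191, 0.982, 0.003], [0.982, -0.191, -0.001], [0.0, 0.003, -1.0]]
wrist_force: [-0.0, -1.6, -0.7]
finger_gap: -0.001
t11.28 ch x-78.1 y85.8 tip 99.2 yaw -0.000 | pol r88.1 th-0.227 | F tool [-1.6  0.3  0.7] q6 0.30
```

```bash
python3 -m pendant '[[0,0,0,0,-3,0,-1],[0,0,0,0,-3,0,-1],[0,0,0,0,-3,0,-1]]'; python3 -c "
from h import *
ch()"; python3 -m pendant '[[0,0,-0.04,0,-4,0,-1],[0,0,-0.04,0,-4,0,-1],[0,0,-0.04,0,-4,0,-1]]'; python3 -c "
from h import *
ch()"
```

```text
time: 11.53
position: [610.3, 67.5, 124.5]
tcp_rot: [[0.191, 0.982, 0.003], [0.982, -0.191, -0.001], [0.0, 0.004, -1.0]]
wrist_force: [0.2, -0.3, 0.5]
finger_gap: 0.003
t11.53 ch x-87.7 y85.8 tip 99.5 yaw -0.000 | pol r86.5 th-0.120 | F tool [-0.2  0.2 -0.5] q6 0.30
time: 11.78
position: [598.8, 69.8, 125.3]
tcp_rot: [[0.067, 0.998, 0.007], [0.998, -0.067, -0.0], [0.0, 0.007, -1.0]]
wrist_force: [1.7, -0.0, -0.1]
finger_gap: 0.003
t11.78 ch x-99.5 y85.9 tip 100.3 yaw 0.124 | pol r86.0 th0.017 | F tool [0.1 1.7 0.1] q6 0.18
```

```bash
python3 -m pendant '[[0,0,-0.08,0,-3,0,-1],[0,0,-0.09,0.5,-4,0,-1],[0,0,-0.06,1,-4,0,-1],[0,0,-0.05,1,-4,0,-1]]'; python3 - <<'E'
from h import *
ch()
c=camera("wrist");cv2.imwrite("pics/w10.png",cv2.resize(c["frame"][:,:,::-1],(800,600),interpolation=cv2.INTER_CUBIC))
E
```

```text
time: 12.12
position: [583.9, 72.2, 126.7]
tcp_rot: [[-0.225, 0.974, 0.012], [0.974, 0.225, 0.001], [-0.002, 0.012, -1.0]]
wrist_force: [1.6, -1.0, -0.7]
finger_gap: -0.002
t12.12 ch x-114.6 y85.5 tip 101.7 yaw 0.419 | pol r87.1 th0.192 | F tool [-1.3  1.3  0.7] q6 -0.10
```

View pics/w10.png

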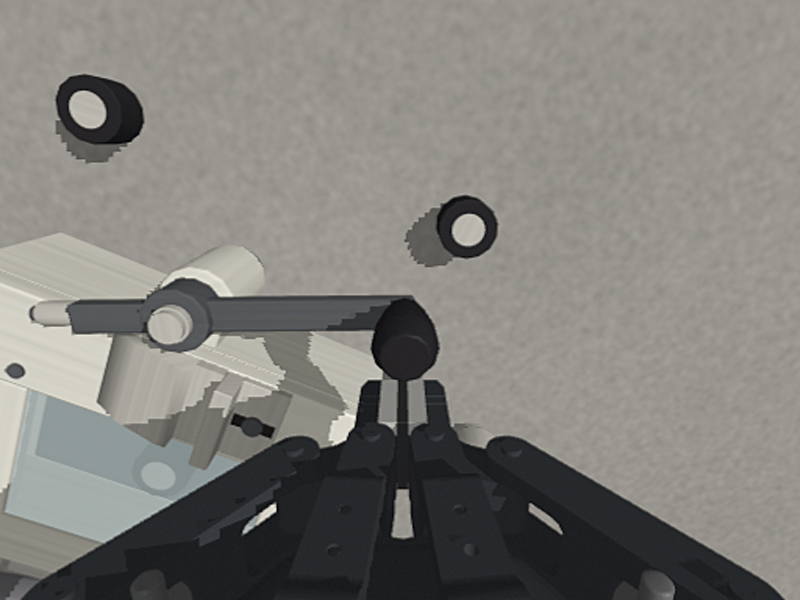

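The finger rests centrally behind the knob at (404,345), the bar is square to the tool, and the nose is still off the ramp. I'll carry on along the arc.

```bash
python3 -m pendant '[[0.01,0,-0.05,1,-4,1,-1],[0,0,-0.05,1,-4,1,-1],[0,0,-0.05,1,-4,0.5,-1],[0,0,-0.05,1,-4,0.5,-1]]'; python3 -c "
from h import *
ch()"
```

```text
time: 12.5
position: [568.3, 71.9, 125.7]
tcp_rot: [[-0.42, 0.908, 0.008], [0.908, 0.42, -0.001], [-0.004, 0.007, -1.0]]
wrist_force: [2.0, -1.1, 0.1]
finger_gap: 0.005
t12.50 ch x-129.8 y82.2 tip 100.7 yaw 0.625 | pol r88.1 th0.369 | F tool [-1.8  1.4 -0.1] q6 -0.31
```

```bash
python3 -m pendant '[[0.005,0,-0.05,1,-4,0.5,-1],[0,0,-0.05,1,-4,0.5,-1]]'; python3 -c "
from h import *
ch()"
```

```text
time: 12.67
position: [561.0, 70.5, 125.7]
tcp_rot: [[-0.511, 0.86, 0.007], [0.86, 0.511, -0.003], [-0.006, 0.004, -1.0]]
wrist_force: [1.4, -0.1, 0.6]
finger_gap: -0.005
t12.67 ch x-136.8 y79.4 tip 100.7 yaw 0.728 | pol r88.4 th0.454 | F tool [-0.8  1.1 -0.6] q6 -0.41
```

```bash
python3 -m pendant '[[0,0,-0.035,0.7,-3.4,0,-1],[0,0,-0.035,0.7,-3.4,0,-1],[0,0,-0.035,0.7,-3,0,-1]]'; python3 -c "
from h import *
ch()"
```

```text
time: 12.92
position: [552.1, 67.5, 126.6]
tcp_rot: [[-0.6, 0.8, 0.01], [0.8, 0.6, -0.002], [-0.007, 0.007, -1.0]]
wrist_force: [0.9, -0.1, -1.2]
finger_gap: -0.003
t12.92 ch x-144.9 y74.8 tip 101.6 yaw 0.836 | pol r88.3 th0.560 | F tool [-0.6  0.7  1.2] q6 -0.52
```

```bash
python3 -m pendant '[[0,0,-0.03,0.7,-2.5,0,-1],[0,0,-0.03,0.7,-2.5,0,-1]]'; python3 -c "
from h import *
ch()"
```

```text
time: 13.08
position: [547.4, 65.9, 127.2]
tcp_rot: [[-0.648, 0.761, 0.012], [0.762, 0.648, -0.001], [-0.008, 0.008, -1.0]]
wrist_force: [0.8, -0.4, -0.8]
finger_gap: -0.0
t13.08 ch x-149.2 y72.3 tip 102.2 yaw 0.897 | pol r88.6 th0.616 | F tool [-0.8  0.3  0.9] q6 -0.58
```

```bash
python3 -m pendant '[[0.008,0,-0.03,0.5,-2.5,1,-1],[0,0,-0.03,0.5,-2.5,1,-1]]'; python3 -c "
from h import *
ch()"
```

```text
time: 13.25
position: [543.4, 63.9, 126.1]
tcp_rot: [[-0.693, 0.721, 0.008], [0.721, 0.693, -0.005], [-0.009, 0.002, -1.0]]
wrist_force: [0.8, 0.4, 0.5]
finger_gap: 0.002
t13.25 ch x-152.8 y69.6 tip 101.1 yaw 0.958 | pol r88.6 th0.667 | F tool [-0.3  0.8 -0.5] q6 -0.65
```

```bash
python3 -m pendant '[[0,0,-0.03,0.5,-2.5,0,-1],[0,0,-0.03,0.5,-2.5,0,-1]]'; python3 -c "
from h import *
ch()"
```

```text
time: 13.42
position: [539.5, 61.7, 126.7]
tcp_rot: [[-0.736, 0.677, 0.01], [0.677, 0.736, -0.004], [-0.01, 0.004, -1.0]]
wrist_force: [-0.1, 1.0, -0.5]
finger_gap: -0.002
t13.42 ch x-156.2 y66.6 tip 101.7 yaw 1.019 | pol r88.5 th0.718 | F tool [0.7 0.7 0.5] q6 -0.71
```

```bash
python3 -m pendant '[[0,0,-0.03,0.5,-2.5,0,-1],[0,0,-0.03,0.5,-2.5,0,-1]]'; python3 -c "
from h import *
ch()"
```

```text
time: 13.58
position: [535.5, 59.2, 127.2]
tcp_rot: [[-0.776, 0.631, 0.011], [0.631, 0.776, -0.002], [-0.01, 0.005, -1.0]]
wrist_force: [0.8, 1.3, -0.4]
finger_gap: 0.001
t13.58 ch x-159.6 y63.4 tip 102.2 yaw 1.080 | pol r88.4 th0.771 | F tool [0.2 1.5 0.4] q6 -0.78
```

```bash
python3 -m pendant '[[0.005,0,-0.02,0.5,-2.5,1,-1],[0,0,-0.02,0.5,-2.5,0,-1]]'; python3 -c "
from h import *
ch()"
```

```text
time: 13.75
position: [531.7, 56.3, 126.7]
tcp_rot: [[-0.801, 0.598, 0.01], [0.598, 0.801, -0.006], [-0.011, 0.001, -1.0]]
wrist_force: [0.7, 0.9, -0.5]
finger_gap: 0.001
t13.75 ch x-162.8 y59.8 tip 101.7 yaw 1.121 | pol r88.2 th0.825 | F tool [-0.1  1.1  0.5] q6 -0.82
```

```bash
python3 -m pendant '[[0,0,-0.025,0.5,-2.5,0,-1],[0,0,-0.025,0.5,-2.5,0,-1]]'; python3 -c "
from h import *
ch()"
```

```text
time: 13.92
position: [528.7, 53.9, 127.1]
tcp_rot: [[-0.832, 0.555, 0.012], [0.555, 0.832, -0.003], [-0.012, 0.005, -1.0]]
wrist_force: [2.6, 4.9, -2.6]
finger_gap: -0.001
t13.92 ch x-165.2 y56.9 tip 102.1 yaw 1.174 | pol r88.1 th0.868 | F tool [0.6 5.5 2.6] q6 -0.88
```

The nose is now on the lead: 5.5 N at about 1.1 rad. I'll continue in small steps and watch the force.

```bash
python3 -m pendant '[[0,0,-0.02,0.5,-2.5,0,-1],[0,0,-0.02,0.5,-2.5,0,-1]]'; python3 -c "
from h import *
ch()"
```

```text
time: 14.08
position: [526.8, 52.5, 127.4]
tcp_rot: [[-0.855, 0.519, 0.016], [0.519, 0.855, 0.003], [-0.012, 0.011, -1.0]]
wrist_force: [2.6, 5.1, -1.4]
finger_gap: -0.001
t14.08 ch x-166.9 y55.2 tip 102.4 yaw 1.217 | pol r88.3 th0.896 | F tool [0.5 5.7 1.5] q6 -0.93
```

```bash
python3 -m pendant '[[0,0,-0.02,0.5,-2.5,0,-1],[0,0,-0.02,0.5,-2.5,0,-1]]'; python3 -c "
from h import *
ch()"
```

```text
time: 14.25
position: [525.1, 51.3, 127.9]
tcp_rot: [[-0.877, 0.48, 0.02], [0.481, 0.877, 0.01], [-0.012, 0.018, -1.0]]
wrist_force: [2.4, 5.2, -1.7]
finger_gap: 0.001
t14.25 ch x-168.4 y53.7 tip 102.9 yaw 1.261 | pol r88.5 th0.919 | F tool [0.4 5.7 1.8] q6 -0.98
```

```bash
python3 -m pendant '[[0.012,0,0,0.5,-3.5,0.8,-1],[0.008,0,-0.01,0.5,-3.5,0.5,-1],[0.006,0,-0.02,0.5,-3.5,0.5,-1]]'; python3 -c "
from h import *
ch()"
```

```text
time: 14.5
position: [521.9, 48.6, 127.5]
tcp_rot: [[-0.893, 0.45, 0.014], [0.45, 0.893, 0.002], [-0.012, 0.008, -1.0]]
wrist_force: [2.4, 7.2, -0.1]
finger_gap: -0.001
t14.50 ch x-170.9 y50.5 tip 102.5 yaw 1.296 | pol r88.7 th0.965 | F tool [1.1 7.5 0.1] q6 -1.01
```

```bash
python3 -m pendant '[[0.008,0,-0.01,0.2,-3.5,0.5,-1],[0.006,0,-0.01,0.2,-3.5,0.5,-1],[0.006,0,-0.01,0.2,-3.5,0.5,-1]]'; python3 -c "
from h import *
ch()"
```

```text
time: 14.75
position: [519.2, 46.1, 127.7]
tcp_rot: [[-0.909, 0.418, 0.011], [0.418, 0.909, -0.001], [-0.01, 0.004, -1.0]]
wrist_force: [1.2, 6.6, 0.5]
finger_gap: 0.001
t14.75 ch x-173.1 y47.4 tip 102.7 yaw 1.332 | pol r88.8 th1.007 | F tool [ 1.7  6.5 -0.5] q6 -1.05
```

```bash
python3 -m pendant '[[0.006,0,-0.01,0.2,-3.5,0.5,-1],[0.006,0,-0.02,0.2,-3.5,0.5,-1],[0.006,0,-0.02,0.2,-3.5,0.5,-1]]'; python3 -c "
from h import *
ch()"
```

```text
time: 15.0
position: [515.8, 42.4, 127.8]
tcp_rot: [[-0.931, 0.366, 0.008], [0.366, 0.931, -0.004], [-0.008, -0.001, -1.0]]
wrist_force: [0.4, 6.9, 2.0]
finger_gap: 0.002
t15.00 ch x-175.7 y43.1 tip 102.8 yaw 1.388 | pol r88.9 th1.064 | F tool [ 2.1  6.6 -2. ] q6 -1.11
```

```bash
python3 - <<'E'
from h import *
c=camera("wrist");cv2.imwrite("pics/w11.png",cv2.resize(c["frame"][:,:,::-1],(800,600),interpolation=cv2.INTER_CUBIC))
E
```

```text
(no output)
```

View pics/w11.png

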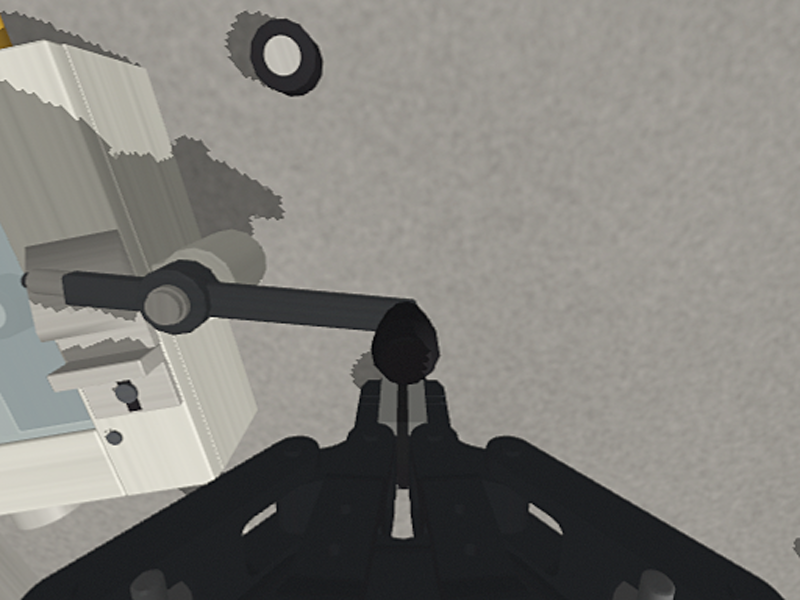

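The nose at (50,285) is partway up the ramp, with the stop at about (110,360) still ahead. The knob stays centred on the fingers.

```bash
python3 -m pendant '[[0.003,0,0,0.4,-3.5,0.3,-1],[0.003,0,-0.01,0.4,-3.5,0.3,-1],[0.003,0,-0.01,0.4,-3.5,0.3,-1],[0.003,0,-0.02,0.4,-3.5,0.3,-1]]'; python3 -c "
from h import *
ch()"
```

```text
time: 15.38
position: [511.6, 36.1, 128.9]
tcp_rot: [[-0.947, 0.322, 0.009], [0.322, 0.947, 0.0], [-0.009, 0.003, -1.0]]
wrist_force: [1.7, 6.1, 1.0]
finger_gap: 0.002
t15.38 ch x-178.7 y36.2 tip 103.9 yaw 1.435 | pol r88.4 th1.149 | F tool [ 0.3  6.4 -1. ] q6 -1.17
```

```bash
python3 -m pendant '[[0.003,0,-0.02,0.4,-3.5,0.3,-1],[0.003,0,-0.02,0.4,-3.5,0.3,-1],[0.003,0,-0.02,0.4,-3.5,0.3,-1]]'; python3 -c "
from h import *
ch()"
```

```text
time: 15.63
position: [508.5, 31.5, 129.5]
tcp_rot: [[-0.966, 0.258, 0.01], [0.258, 0.966, 0.004], [-0.009, 0.007, -1.0]]
wrist_force: [1.3, 6.4, 0.2]
finger_gap: 0.001
t15.63 ch x-180.9 y31.1 tip 104.5 yaw 1.501 | pol r88.5 th1.212 | F tool [ 0.4  6.5 -0.1] q6 -1.25
```

```bash
python3 -m pendant '[[0.005,0,-0.01,0.4,-3.5,0.5,-1],[0.005,0,-0.01,0.4,-3.5,0.5,-1],[0.003,0,-0.015,0.4,-3.5,0.5,-1]]'; python3 -c "
from h import *
ch()"
```

```text
time: 15.88
position: [505.9, 27.0, 129.6]
tcp_rot: [[-0.976, 0.219, 0.011], [0.219, 0.976, 0.005], [-0.01, 0.008, -1.0]]
wrist_force: [0.8, 7.2, 1.7]
finger_gap: -0.004
t15.88 ch x-182.5 y26.1 tip 104.6 yaw 1.542 | pol r88.5 th1.271 | F tool [ 0.7  7.2 -1.6] q6 -1.30
```

```bash
python3 -m pendant '[[0.003,0,-0.02,0.4,-3,0.3,-1],[0.003,0,-0.015,0.4,-3,0.3,-1],[0.003,0,-0.015,0.4,-3,0.3,-1]]'; python3 -c "
from h import *
ch()"
```

```text
time: 16.13
position: [504.1, 23.9, 130.4]
tcp_rot: [[-0.986, 0.164, 0.013], [0.164, 0.986, 0.01], [-0.011, 0.012, -1.0]]
wrist_force: [0.7, 6.6, 0.6]
finger_gap: -0.001
t16.13 ch x-183.7 y22.8 tip 105.4 yaw 1.598 | pol r88.6 th1.311 | F tool [ 0.4  6.6 -0.5] q6 -1.36
```

```bash
python3 -m pendant '[[0.005,0,-0.01,0.4,-3,0.5,-1],[0.005,0,-0.01,0.4,-3,0.5,-1],[0.005,0,-0.01,0.4,-3,0.5,-1]]'; python3 -c "
from h import *
ch()"
```

```text
time: 16.38
position: [502.6, 20.8, 130.4]
tcp_rot: [[-0.992, 0.129, 0.014], [0.129, 0.992, 0.01], [-0.013, 0.012, -1.0]]
wrist_force: [0.4, 7.7, 2.6]
finger_gap: 0.001
t16.38 ch x-184.6 y19.5 tip 105.4 yaw 1.634 | pol r88.7 th1.350 | F tool [ 0.6  7.7 -2.5] q6 -1.41
```

```bash
python3 -m pendant '[[0.005,0,-0.01,0.4,-3,0.5,-1],[0.005,0,-0.01,0.4,-3,0.5,-1]]'; python3 -c "
from h import *
ch()"
```

```text
time: 16.55
position: [501.7, 18.9, 130.5]
tcp_rot: [[-0.994, 0.105, 0.015], [0.105, 0.994, 0.01], [-0.014, 0.011, -1.0]]
wrist_force: [1.6, 8.0, 2.2]
finger_gap: 0.006
t16.55 ch x-185.1 y17.4 tip 105.5 yaw 1.657 | pol r88.8 th1.373 | F tool [-0.8  8.1 -2.1] q6 -1.43
```

```bash
python3 -m pendant '[[0.005,0,-0.01,0.4,-3,0.3,-1],[0.005,0,-0.01,0.4,-2.7,0.3,-1]]'; python3 -c "
from h import *
ch()"
```

```text
time: 16.72
position: [501.1, 17.3, 131.0]
tcp_rot: [[-0.997, 0.082, 0.017], [0.082, 0.997, 0.01], [-0.016, 0.011, -1.0]]
wrist_force: [1.0, 7.1, 2.8]
finger_gap: -0.002
t16.72 ch x-185.4 y15.7 tip 106.0 yaw 1.681 | pol r88.8 th1.393 | F tool [-0.5  7.2 -2.7] q6 -1.46
```

```bash
python3 -m pendant '[[0.005,0,-0.01,0.4,-2.7,0.3,-1],[0.005,0,-0.01,0.4,-2.7,0.3,-1]]'; python3 -c "
from h import *
ch()"
```

```text
time: 16.88
position: [500.4, 15.6, 131.3]
tcp_rot: [[-0.998, 0.058, 0.018], [0.058, 0.998, 0.008], [-0.017, 0.01, -1.0]]
wrist_force: [0.8, 5.9, 1.3]
finger_gap: 0.004
t16.88 ch x-185.8 y13.9 tip 106.3 yaw 1.704 | pol r88.9 th1.413 | F tool [-0.5  6.  -1.2] q6 -1.49
```

```bash
python3 -m pendant '[[0.005,0,-0.01,0.4,-2.7,0.3,-1]]'; python3 -c "
from h import *
ch()"
```

```text
time: 16.97
position: [500.0, 14.4, 131.4]
tcp_rot: [[-0.999, 0.046, 0.018], [0.046, 0.999, 0.007], [-0.018, 0.008, -1.0]]
wrist_force: [0.9, 6.1, 0.7]
finger_gap: 0.002
t16.97 ch x-185.9 y12.7 tip 106.4 yaw 1.716 | pol r88.9 th1.428 | F tool [-0.7  6.2 -0.7] q6 -1.50
```

```bash
python3 -m pendant '[[0.005,0,-0.01,0.4,-2.5,0.3,-1],[0.005,0,-0.01,0.4,-2.5,0.3,-1]]'; python3 -c "
from h import *
ch()"
```

```text
time: 17.13
position: [499.1, 11.6, 131.4]
tcp_rot: [[-1.0, 0.023, 0.019], [0.023, 1.0, 0.002], [-0.019, 0.002, -1.0]]
wrist_force: [-0.8, 4.7, 0.9]
finger_gap: -0.0
t17.13 ch x-186.2 y9.7 tip 106.4 yaw 1.739 | pol r88.8 th1.461 | F tool [ 0.8  4.6 -0.9] q6 -1.53
```

```bash
python3 -m pendant '[[0.005,0,-0.01,0.4,-2.5,0.3,-1]]'; python3 -c "
from h import *
ch()
c=camera('wrist');cv2.imwrite('pics/w12.png',cv2.resize(c['frame'][:,:,::-1],(800,600),interpolation=cv2.INTER_CUBIC))"
```

```text
time: 17.22
position: [498.7, 9.6, 131.4]
tcp_rot: [[-1.0, 0.012, 0.019], [0.012, 1.0, -0.002], [-0.019, -0.002, -1.0]]
wrist_force: [1.6, 4.1, 1.0]
finger_gap: 0.001
t17.22 ch x-186.3 y7.7 tip 106.4 yaw 1.750 | pol r88.6 th1.484 | F tool [-1.5  4.2 -1. ] q6 -1.54
```

View pics/w12.png

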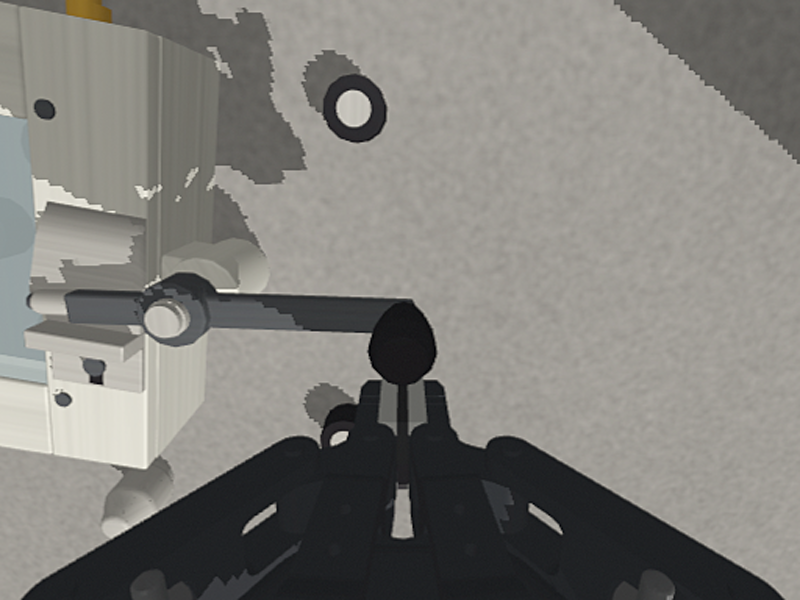

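The resistance has fallen to about 4 N, so the nose is on the crest. It shows at (50,300), just before the stop at (80,335). From here I'll go in single small rows.

```bash
python3 -m pendant '[[0,0,-0.01,0.3,-1.5,0,-1]]'; python3 -c "
from h import *
ch()"
```

```text
time: 17.35
position: [498.3, 7.3, 131.4]
tcp_rot: [[-1.0, 0.002, 0.02], [0.001, 1.0, -0.004], [-0.02, -0.004, -1.0]]
wrist_force: [1.6, 2.3, 0.8]
finger_gap: 0.002
t17.35 ch x-186.3 y5.4 tip 106.4 yaw 1.761 | pol r88.4 th1.510 | F tool [-1.6  2.3 -0.8] q6 -1.55
```

```bash
python3 -m pendant '[[0,0,-0.01,0.3,-1.5,0,-1]]'; python3 -c "
from h import *
ch()"
```

```text
time: 17.43
position: [497.7, 4.9, 131.3]
tcp_rot: [[-1.0, -0.009, 0.019], [-0.009, 1.0, -0.006], [-0.019, -0.006, -1.0]]
wrist_force: [0.0, -0.8, -0.1]
finger_gap: 0.001
t17.43 ch x-186.3 y2.9 tip 106.3 yaw -4.511 | pol r88.4 th1.538 | F tool [-0.  -0.8  0.1] q6 -1.57
```

```bash
python3 -m pendant '[[0,0,-0.01,0.3,-1.5,0,-1]]'; python3 -c "
from h import *
ch()"
```

```text
time: 17.52
position: [497.1, 2.5, 131.1]
tcp_rot: [[-1.0, -0.02, 0.018], [-0.02, 1.0, -0.008], [-0.018, -0.008, -1.0]]
wrist_force: [0.6, 2.0, -0.1]
finger_gap: 0.002
t17.52 ch x-186.5 y0.4 tip 106.1 yaw -4.501 | pol r88.5 th1.566 | F tool [-0.7  2.   0.1] q6 -1.58
```

```bash
python3 -c "
from h import *
ch()
c=camera('wrist');cv2.imwrite('pics/w13.png',cv2.resize(c['frame'][:,:,::-1],(800,600),interpolation=cv2.INTER_CUBIC))
c=camera('side');cv2.imwrite('pics/sd13.png',cv2.resize(c['frame'][150:240,145:265,::-1],(800,600),interpolation=cv2.INTER_CUBIC))
ch()"
```

```text
t17.52 ch x-186.5 y0.4 tip 106.1 yaw -4.501 | pol r88.5 th1.566 | F tool [-0.7  2.   0.1] q6 -1.58
t17.62 ch x-186.5 y0.4 tip 106.1 yaw -4.502 | pol r88.5 th1.567 | F tool [-0.   0.5 -0.6] q6 -1.58
```

View pics/w13.png

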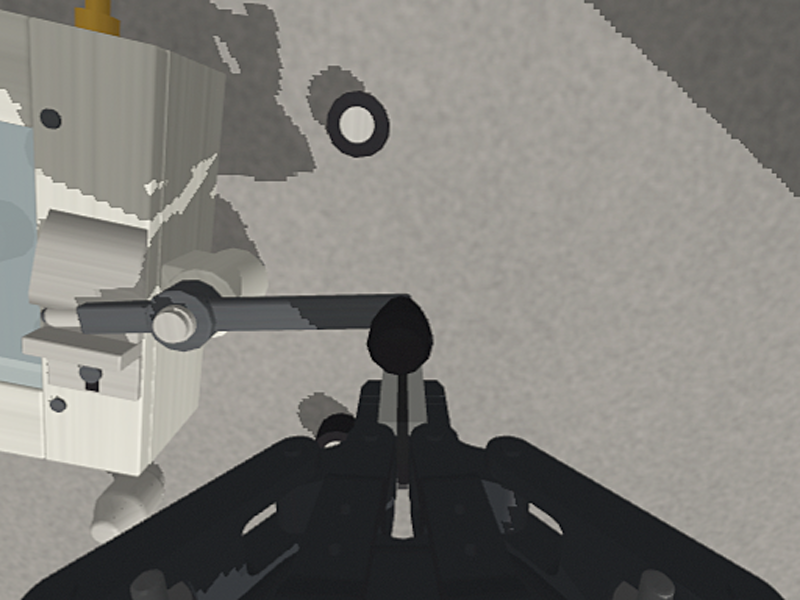

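View pics/sd13.png

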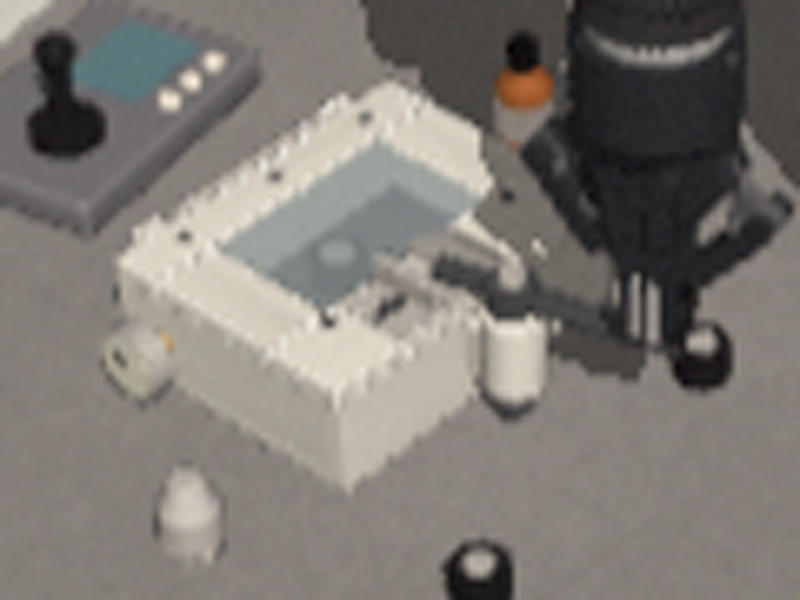

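The nose at (60,318) now appears below the crest edge and next to the stop. I'll check the handle's height from the cap's position.

```bash
python3 -c "
from h import *
c=camera('wrist')
for z in (84,86,87,90,94): print(z,(proj(c,[[584.3,-14.3,z]])/.64).round(1))
f=c['frame'];cv2.imwrite('pics/w14.png',cv2.resize(f[120:270,0:200,::-1],(800,600),interpolation=cv2.INTER_CUBIC))
"
```

```text
84 [[181.4 318. ]]
86 [[178.9 319.8]]
87 [[177.7 320.7]]
90 [[173.8 323.6]]
94 [[168.4 327.5]]
```

View pics/w14.png

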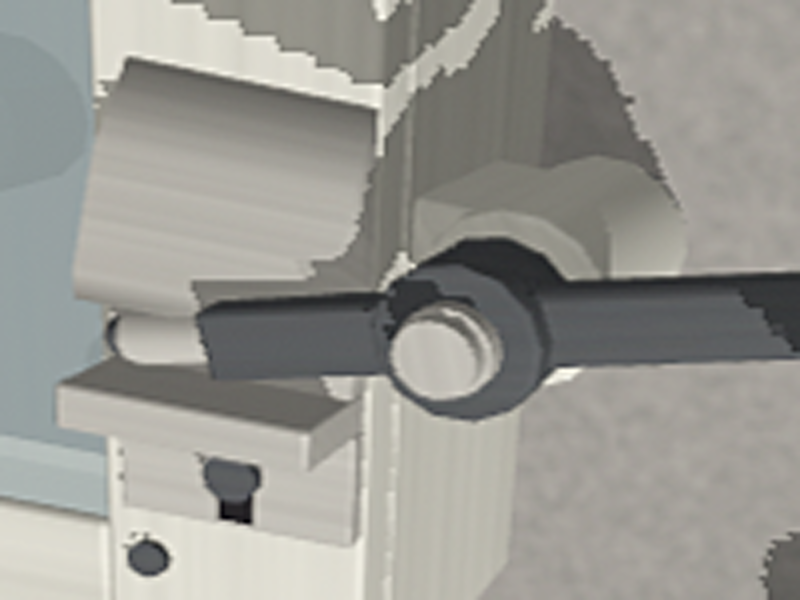

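The nose sits between the drop and the stop. I'll back off and verify from above.

```bash
python3 -m pendant '[[0,0,0,0,5,0,-1],[0,0,0,0,15,0,-1],[0,0,0,0,15,0,-1],[0,0,0,0,0,-30,-1],[0,0,0,0,0,-35,-1],[0,0,0,0,0,-35,-1],[0,0,0.12,0,0,0,-1],[0,0,0.12,0,0,0,-1],[0,0,0.12,0,0,0,-1],[0,0,0.12,0,0,0,-1],[0,0,0.12,0,0,0,-1],[0,0,0.12,0,0,0,-1]]'; python3 -m pendant '[[0,0,0.12,0,0,0,-1],[0,0,0.12,0,0,0,-1],[0,0,0.12,0,0,0,-1],[0,0,0.12,0,0,0,-1],[0,0,0.12,0,0,0,-1],[0,0,0.12,0,0,0,-1],[0,0,0.12,0,0,0,-1],[0,0,0.12,0,0,0,-1],[0,0,0,-20,35,-10,-1],[0,0,0,-20,35,-10,-1],[0,0,0,-20,35,0,-1],[0,0,0,0,0,0,-1]]'; python3 -c "
from h import *
ch()
c=camera('wrist');cv2.imwrite('pics/w15.png',cv2.resize(c['frame'][:,:,::-1],(800,600),interpolation=cv2.INTER_CUBIC))
"
```

```text
time: 18.67
position: [491.8, 40.5, 234.4]
tcp_rot: [[-0.744, 0.668, 0.012], [0.668, 0.744, -0.014], [-0.018, -0.002, -1.0]]
wrist_force: [0.8, 0.2, -0.3]
finger_gap: -0.001
time: 19.67
position: [579.1, -35.2, 250.9]
tcp_rot: [[0.16, 0.987, -0.005], [0.987, -0.16, -0.02], [-0.02, -0.002, -1.0]]
wrist_force: [0.8, -0.1, -0.4]
finger_gap: -0.001
t19.67 ch x-98.7 y-21.0 tip 225.9 yaw 0.031 | pol r21.0 th3.108 | F tool [0.  0.8 0.4] q6 0.11
```

View pics/w15.png

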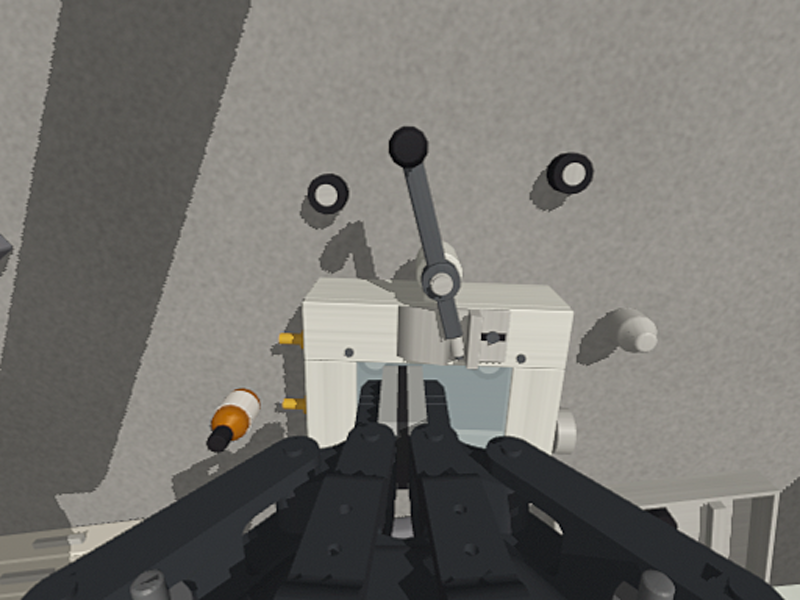

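```bash
python3 -c "
from h import *
ch()
c=camera('side');f=c['frame'][150:240,145:265,::-1]
cv2.imwrite('pics/sd15.png',cv2.resize(f,(800,600),interpolation=cv2.INTER_CUBIC))
a=cv2.imread('pics/sd8.png');b=cv2.imread('pics/sd15.png')
cv2.imwrite('pics/cmp.png',np.hstack([a[220:430,440:600],b[220:430,440:600]]).repeat(2,0).repeat(2,1))
d=camera('wrist')['frame'];cv2.imwrite('pics/w16.png',cv2.resize(d[170:245,240:340,::-1],(800,600),interpolation=cv2.INTER_CUBIC))
"
```

```text
t19.72 ch x-101.6 y-19.8 tip 226.0 yaw 0.032 | pol r20.1 th2.960 | F tool [0.8 0.2 0.5] q6 0.11
```

View pics/cmp.png

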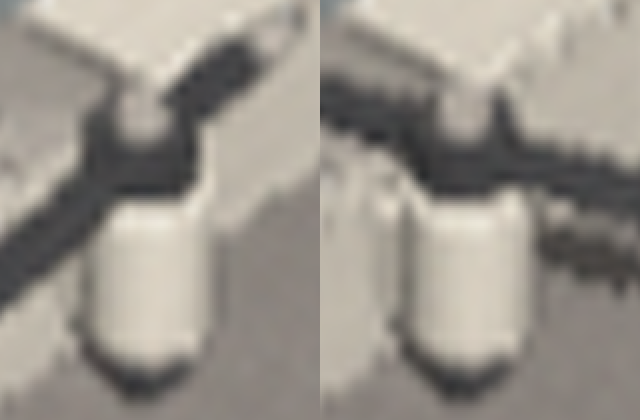

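View pics/w16.png

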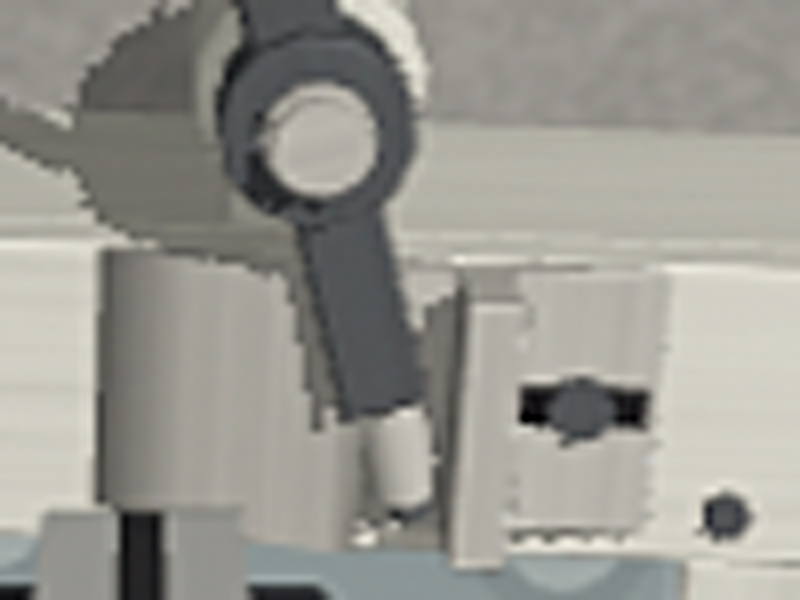

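The collar and cap sit at their rest height: the side-by-side images match within a pixel. The nose lies in the notch with a small gap to the stop, and the bystanders are in place.

```bash
python3 -m pendant '[[0,0,0,0,0,-20,-1],[0,0,0,0,0,0,-1],[0,0,0,0,0,0,-1],[0,0,0,0,0,0,-1]]'; python3 -c "
from h import *
print(job.hand_in())"
```

```text
time: 20.15
position: [569.0, -28.3, 270.5]
tcp_rot: [[0.154, 0.988, -0.016], [0.988, -0.154, -0.016], [-0.019, -0.013, -1.0]]
wrist_force: [0.7, -0.4, 0.6]
finger_gap: 0.001
the job is handed in; nothing more can be done
None
```

The chamber is closed and latched, and I handed the job in at about 20 s on the robot's clock. The hand-in gives no verdict, so this rests on my own checks.

**What I did:**
- **Lid:** I pressed it down with the closed fingertips on the left front border. The highest force I read was about 13 N.
- **Handle:** I pushed the knob round from behind without gripping it. The nose met the ramp at about 1.1 rad, with 5–8 N on the climb. The force fell away on the crest, the nose dropped in, and I stopped at about 1.8 rad and backed off.

**Last checks:**
- **Nose:** the wrist view shows it lying in the notch, with a small gap left to the end stop.
- **Lift:** the side view shows the spindle cap and collar back at rest height, with no visible difference at about 2–3 mm per pixel.
- **Surroundings:** the lid looks shut, the mounts, objective and bottle look undisturbed, and the robot is clear of everything.

**Disagreements and gaps:**
- **Cap height:** a single wrist-view estimate put the cap about 4 mm higher than its assumed rest height. I put this down to calibration error, because the side view and the view from above both showed the nose seated.
- **Start angle:** the camera reading of the latch start angle, about 0.15 rad, was slightly above the stated 0–0.12.
- **Not measured:** the hinge angle, the lift and the nose force were judged only from pictures and wrist force. The dish, slide box and screwdriver were not checked again at the end, though the arm never went near them at their height.

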